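# Refit the hinged lid of a bakery topping bin with its hinge pin

## Robot

A 6-joint arm with a two-finger parallel gripper is mounted at the origin on the work surface. World frame = base frame: x ahead of the robot, y to its left, z up, the work surface at z = 0. Lengths are in m, angles in rad, forces in N, time in s.
With the tool pointing down it reaches from about 0.35 to 0.975 m from the base axis. Payload 4.9 kg.
Tool frame: the origin (TCP) lies on the centre line of the jaws, within the pads' length; the fingertips stand ctrl.nose_length ahead of it and the grasp point (between the pads) lies 2 mm behind it (ctrl.nose_length is the distance from the TCP to the fingertips, in m); z points along the fingers, y is the direction in which the jaws open and shut (so a half turn about z gives the same grasp; the last joint's range is limited). The gripper opens to 85 mm and grips with 20 to 120 N. Pads are 22 mm wide; open, the fingers measure 114 mm over their backs; the gripper's body (76 mm by 85 mm) begins 54 mm behind the grasp point. The pads swing forward as they close: fully open they stand 13 mm farther back than shut.
Start: joints at [1.049, 0.053, 1.613, -0, 1.476, -0.119], TCP at [0.245, 0.575, 0.248] pointing down, gripper open.
Joint ranges: [-3.01, 3.01], [-1.01, 2.22], [0.06, 2.58], [-1.02, 4.17], [0.09, 2.62], [-3.14, 3.14]. Speed limits (rad/s): [2.57, 2.57, 3.14, 3.14, 3.14, 3.14].

## Interface

Orientations are given as a rotation vector (axis times angle).
In Python, from station import sensors, get_image, order, ctrl gives the robot as it stands.
- The arm moves only by the tool move_arm, never from a script. Its argument "increments" is a list of rows, each a list of 5 numbers: the shift along the tool's x, y, z in cm, then the turn about the tool's z in degrees, then the finger opening in cm, from 0 to 8.54. In form: [[dx, dy, dz, twist, gripper], ...]. A call has 1 to 5 rows; each row is the pose to reach, as a shift and turn from the pose commanded when the call began, along the tool's axes at that moment; what a row does not reach only later rows make up. A row lasts 1/8 s, in which the tool goes at most 62.5 mm and 10.7 degrees, less where a joint would pass 70% of its speed; a pose out of reach is approached as far as the arm can. A call with a gripper value outside its range is refused whole. The fingers move at their own pace and stop on an object; "newtons" is the grip in N (left out, the last holds). Time passes only in rows, so rows that repeat a pose let the fingers close. It gives the time, the measured TCP pose, the force and the opening at its end, in the units of the state.
- sensors.get_obs(): the state, without advancing time (a new reading comes with each control period).
- get_image(name): name is "side" or "top" or "wrist"; returns a dict with "image" (480x640x3 uint8, red, green, blue), "K" (3x3 intrinsics, pixels), "R" (3x3) and "t" (3): a world point X has camera coordinates R X + t. Camera axes: x right, y down, z forward; pixel columns grow to the right and rows downward; lengths in m; the calibration is good to about 2 mm. A picture is of the moment at which its call begins. There is no depth.
- order.finish_job(): hands the job in, once; it reports no verdict.
The state is a dict: "t": time; "q": joint angles; "dq": joint speeds; "effort": joint torques, N m; "tool_pos": TCP position; "tool_rot": TCP orientation; "contact_force": force on the tool from outside, world axes, zero at the start; "wrist_torque": the same for the moment, N m; "opening": finger opening in m.
Only numpy, scipy, OpenCV 4.12 (cv2) and the standard library are available. Lean on these libraries where they do the work, as an engineer would, in place of code of your own. Each camera call takes 0.05 s, during which the arm holds its last target.

## Task

The lid of the open topping bin in the middle of the counter has been off for washing: put it back. Lower the lid gently onto the bin (do not drop it) so that its two hinge barrels come between the bin's three, then slide the red-handled hinge pin through all five barrels, from either end, until its handle is up against the end barrel. Leave the lid closed and the other things on the counter where they are.

Things in the scene. Friction and masses are not known exactly. Their poses are not given: they have to be found in the camera images.
- bin_rim (a point): Open steel topping bin, fixed, 190 mm deep (x), 160 mm long (y), walls 4 mm, rim 100 mm above the counter, inside 182 by 152 mm. This point is the centre of its mouth at rim height. Axes: x from the bin's front to its hinge side, y along the hinge, z up. The seated lid's handle centre is 34 mm above this point. A closed bin of the same kind stands at the back: not part of the job.
- bin_hinge (a point): Middle of the bin's hinge axis, 107 mm from the bin's centre along its x, 102 mm above the counter; axes as bin_rim. Three dark barrels on the bin, outside 20 mm, bore 13 mm, each 28 mm long, centred at y = -66, 0, +66 mm: outer faces at y = -80 and +80 mm, flush with the bin's ends; both ends are open for the pin.
- lid_grip (a point): Loose steel lid, about 0.4 kg, right way up on the counter. This point: centre of its black bar handle, 12 mm wide (x), 94 mm long (y), 14 mm high, on posts at y = -37 and +37 mm; 48 mm above the counter at the start, 134 mm when seated. Axes of the lid: x to its hinge side, y along handle and hinge, z up. Gap under the bar 23 mm.
- lid_hinge (a point): Middle of the lid's hinge axis, 107 mm along the lid's x from the handle's centre and 32 mm lower; axes as lid_grip. Two dark barrels, outside 20 mm, bore 13 mm, each 31 mm long, centred at y = -33 and +33 mm. On the seated lid it coincides with bin_hinge, axes agreeing, with 3.5 mm gaps between barrels. The pin can still shift the seated lid by 2 or 3 mm.
- lid: The whole lid: origin under its centre at the bottom of its lip, 48 mm below the handle's centre. Plate 190 by 160 by 4 mm, its top 30 mm below the handle's centre; the tapered lip below it (about 174 by 144 mm at the top, 14 mm deep) goes into the bin's mouth with 3 to 6 mm to spare on each side. Barrels stick out 22 mm beyond the plate.
- pin_grip (a point): Loose hinge pin, 0.09 kg, 208 mm long, lying flat: a round steel shaft 8 mm in diameter, 172 mm long, with a flat red handle at one end. This point: centre of the handle, which is 36 mm along y, 20 mm wide along x, 8 mm thick along z; 4 mm above the counter when lying. Axes of the pin: y along the shaft, from tip towards handle; z up as it lies.
- pin_shoulder (a point): On the pin's axis where the handle begins, 18 mm from the handle's centre towards the tip; axes as pin_grip. The handle does not pass into the barrels; fully home this point is at y = +80 or -80 mm of bin_hinge.
- pin_tip (a point): Tip of the pin's shaft, 190 mm from the handle's centre; the last 13 mm taper to 3 mm in diameter. Axes as pin_grip.
- pin: The whole hinge pin: origin on its underside, half-way along its 208 mm; axes as pin_grip.
- scoop: Bystander: wooden-handled steel spoon, 200 mm long, lying; origin mid-length, x axis handle to spoon.
- brush: Bystander: pastry brush, 200 mm long, lying; origin mid-length, x axis handle to bristles.
- jar: Bystander: amber glass jar with a wooden cap, 72 mm wide, 110 mm tall; origin at its foot.
- mug: Bystander: white mug, 76 mm wide, 85 mm tall; origin at its foot; handle on its +y side.
- bowl: Bystander: blue bowl, 120 mm wide, 50 mm tall; origin at its foot.
- shaker: Bystander: aluminium sugar shaker, 56 mm wide, 100 mm tall; origin at its foot.
Not all that is in view belongs to the job. Of the things that look like the pin, the smaller one is meant.

How it is judged:
By the outcome, as a careful person would: the job done as asked, in the order asked, and still so for the second after the job is handed in, with the robot touching nothing.
It also fails if it takes over 69 s, if anything falls off the work surface, if the arm or the gripper's body presses on something with over 40 N, if the wrist force passes 120 N, or if a joint passes its speed limit or range.

## Working session

There is one attempt and no reset: what is moved stays moved. The work goes in short steps, Python scripts to look and compute and a tool call to move; the robot and the scene stay as the last step left them, time stands still between calls to the robot, and variables do not carry over. Pictures are saved under pics/ and viewed, and the job is handed in when it is done.

Besides the shell and the picture viewer there is one more tool, called as name([rows], argument=value, ...), one row to a line, values as JSON. move_arm: Moves the arm, as the interface text tells. Its arguments: {"type":"object","properties":{"increments":{"type":"array"},"newtons":{"type":"number"}},"required":["increments"]}

```bash
ls; mkdir -p pics; python3 - <<'E'
from station import sensors,get_image,order,ctrl
import cv2,numpy as np
print(sensors.get_obs()); print(ctrl.nose_length, [a for a in dir(ctrl) if a[0]!='_'])
for n in ("side","top","wrist"):
    d=get_image(n); cv2.imwrite(f"pics/{n}0.png",d["image"][:,:,::-1]); print(n,d["K"],d["R"],d["t"], -d["R"].T@d["t"])
E
```

```text
pics
{'t': 0.0, 'q': array([ 1.04898228e+00,  5.33638383e-02,  1.61429790e+00, -5.09868510e-06,
        1.47596466e+00, -1.19039663e-01]), 'dq': array([-5.18068304e-04,  4.87589270e-04,  8.65791835e-04,  3.92847446e-04,
        2.32076489e-05,  3.56694002e-04]), 'effort': array([-1.25024893e-03, -3.93687129e+01, -3.70172381e+01, -1.11821232e-04,
        7.29892374e-03, -1.10685187e-05]), 'tool_pos': array([0.24471472, 0.57446848, 0.24705631]), 'tool_rot': array([-6.28280415e-01, -3.07747701e+00,  3.03389128e-03]), 'contact_force': array([0.27833136, 0.14551643, 0.92013576]), 'wrist_torque': array([ 0.04065515, -0.0300529 , -0.00578753]), 'opening': 0.08558910207865543}
0.017 ['MotionError', 'nose_length']
side [[608.23404936   0.         319.52671438]
 [  0.         608.23404936 235.41904023]
 [  0.           0.           1.        ]] [[ 0.71769478 -0.69620124 -0.014766  ]
 [-0.52500935 -0.52704408 -0.66827369]
 [ 0.45747064  0.48736883 -0.74376894]] [-0.35835887  0.33170011  1.34922084] [-0.18589097 -0.7322375   1.21988349]
top [[532.9099109    0.         324.31679479]
 [  0.         532.9099109  247.21204739]
 [  0.           0.           1.        ]] [[-0.01886873 -0.99975695 -0.01140227]
 [-0.98604724  0.02049409 -0.16519935]
 [ 0.16539287  0.00812607 -0.98619428]] [0.00301955 0.50205079 1.65967885] [ 0.22060372 -0.02075693  1.71973869]
wrist [[406.69939693   0.         320.94692014]
 [  0.         406.69939693 239.64736744]
 [  0.           0.           1.        ]] [[ 0.39015533  0.92074713 -0.00188102]
 [ 0.87841485 -0.37160365  0.3004964 ]
 [ 0.2759822  -0.11889259 -0.95378109]] [-0.62428429 -0.04058433  0.38020866] [0.1742869  0.60493067 0.37365698]
```

View pics/top0.png

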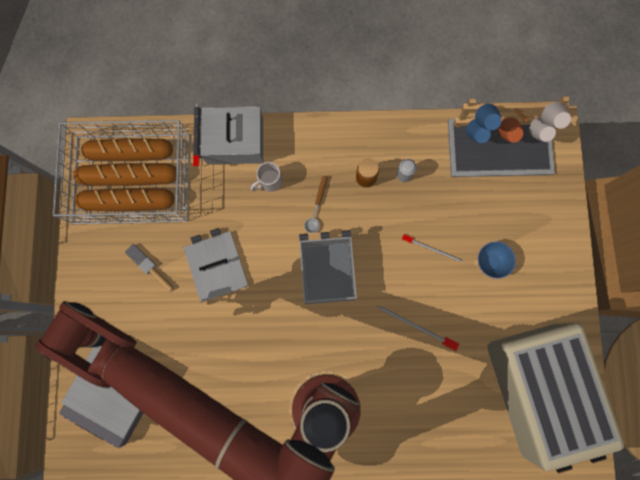

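View pics/side0.png

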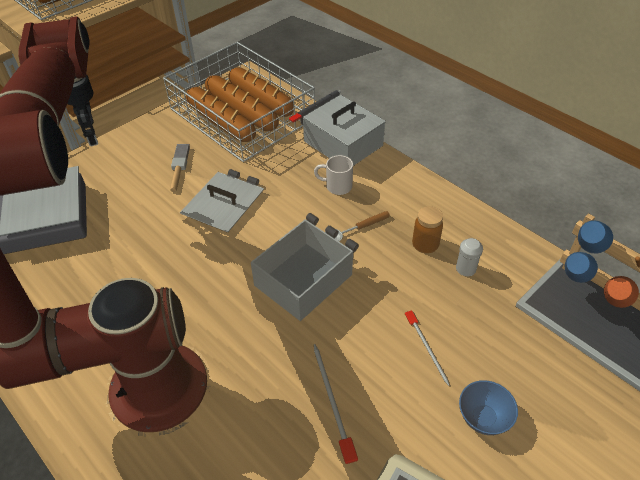

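View pics/wrist0.png

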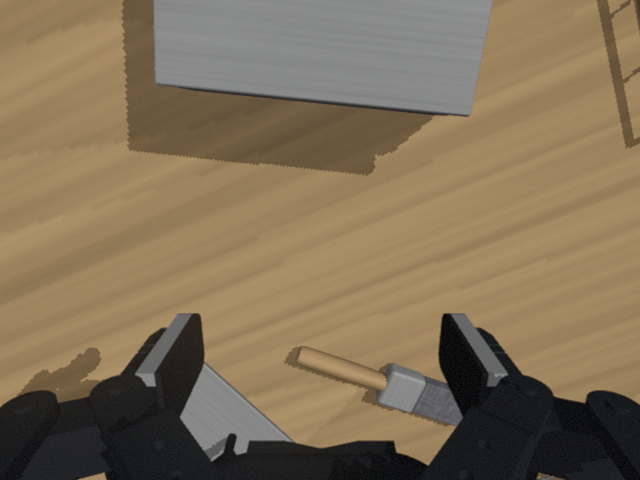

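The top view shows the open bin near (328,268), with its barrels along row 235 on the +x side. The lid is near (215,265), with its bar at (213,265). The smaller pin runs from its handle at (408,239) to its tip at (461,260). The larger decoy is at (457,344). The side view agrees with this layout.

```bash
cat > h.py <<'E'
import numpy as np,cv2
from scipy.spatial.transform import Rotation as Ro
from station import sensors,get_image
def grab(n,f=None):
    d=get_image(n)
    if f: cv2.imwrite(f"pics/{f}.png",d["image"][:,:,::-1])
    return d
def ray(d,uv,z):
    uv=np.atleast_2d(np.asarray(uv,float)); 
    v=np.c_[uv,np.ones(len(uv))]@np.linalg.inv(d["K"]).T@d["R"]   # R^T v
    c=-d["R"].T@d["t"]; s=(z-c[2])/v[:,2]; return c+v*s[:,None]
def tri(ds,uvs):
    P=[d["K"]@np.c_[d["R"],d["t"]] for d in ds]
    X=cv2.triangulatePoints(P[0],P[1],np.array(uvs[0],float).reshape(2,1),np.array(uvs[1],float).reshape(2,1)); return (X[:3]/X[3]).ravel()
def proj(d,X):
    p=(np.atleast_2d(X)@d["R"].T+d["t"])@d["K"].T; return p[:,:2]/p[:,2:]
def pose():
    o=sensors.get_obs(); return o["tool_pos"],Ro.from_rotvec(o["tool_rot"]).as_matrix()
def yaw_y():  # world direction of tool y
    p,R=pose(); return np.degrees(np.arctan2(R[1,1],R[0,1]))
def go(X,ydir=None):
    """print shift (cm) in tool axes and twist (deg) to put TCP at X with tool y along world angle ydir (mod 180)"""
    p,R=pose(); s=R.T@(np.asarray(X)-p)*100
    tw=None
    if ydir is not None:
        # tool z is down: positive twist reduces world angle
        tw=-(((ydir-yaw_y())+90)%180-90)
    print("shift cm",s.round(2),"twist",tw, "pos",p.round(4),"yaw_y",round(yaw_y(),2),"q6",sensors.get_obs()["q"][5].round(2)); 
def red(d,lo=120):
    im=d["image"].astype(int); return ((im[...,0]>lo)&(im[...,1]<60)&(im[...,2]<60)).astype(np.uint8)
def blobs(m,amin=15):
    n,l,s,c=cv2.connectedComponentsWithStats(m.astype(np.uint8)); return [(s[i].tolist(),c[i].round(1).tolist()) for i in range(1,n) if s[i,4]>=amin]
E
python3 - <<'E'
from h import *
for n in ("top","side"):
    d=grab(n); im=d["image"].astype(int); print(n)
    print("red",blobs(red(d)))
    dark=(im.max(2)<45)
    for b in blobs(dark,8): 
        print("dark",b)
    for b in blobs(red(d)): print(ray(d,b[1],0.008).round(3))
p,R=pose();print(R.round(3))
E
```

```text
top
red [([193, 155, 6, 11, 58], [195.7, 160.2]), ([402, 235, 12, 7, 52], [407.3, 238.0])]
dark ([227, 114, 4, 28, 61], [227.7, 126.4])
dark ([198, 117, 2, 9, 12], [198.7, 121.2])
dark ([523, 126, 5, 8, 22], [525.4, 128.8])
dark ([198, 131, 2, 15, 18], [198.2, 137.2])
dark ([491, 130, 15, 13, 81], [496.0, 136.9])
dark ([523, 134, 15, 9, 59], [529.2, 138.3])
dark ([200, 260, 27, 10, 65], [213.1, 264.3])
dark ([68, 303, 25, 13, 114], [81.0, 308.0])
dark ([88, 317, 47, 26, 219], [111.7, 328.8])
dark ([92, 332, 3, 4, 9], [92.9, 333.4])
dark ([94, 336, 12, 10, 58], [100.0, 340.9])
dark ([122, 347, 120, 77, 926], [183.9, 384.7])
dark ([52, 350, 38, 21, 218], [75.4, 360.3])
dark ([95, 376, 6, 3, 9], [97.7, 376.8])
dark ([325, 383, 32, 19, 174], [341.5, 391.1])
dark ([289, 404, 57, 64, 1185], [321.3, 434.9])
dark ([242, 422, 40, 31, 336], [261.2, 436.8])
dark ([591, 456, 14, 6, 33], [597.8, 458.8])
dark ([557, 466, 14, 6, 33], [563.9, 468.6])
[[0.813 0.42  0.008]]
[[ 0.533 -0.278  0.008]]
side
red [([289, 113, 12, 9, 50], [294.5, 116.9]), ([405, 311, 13, 14, 100], [410.8, 317.1]), ([339, 441
[... 327 characters left out ...]
], [82.8, 204.4])
dark ([0, 249, 38, 85, 1212], [16.5, 294.5])
dark ([96, 280, 58, 49, 1780], [127.2, 303.6])
dark ([171, 291, 14, 51, 379], [178.1, 315.9])
dark ([591, 294, 8, 5, 13], [594.8, 295.9])
dark ([597, 298, 43, 41, 542], [624.3, 316.2])
dark ([42, 309, 30, 68, 279], [49.7, 346.4])
dark ([55, 308, 6, 11, 16], [56.8, 311.9])
dark ([605, 316, 9, 7, 14], [608.3, 318.9])
dark ([53, 320, 3, 12, 14], [54.1, 324.7])
dark ([172, 348, 18, 31, 165], [180.1, 362.4])
dark ([61, 361, 3, 7, 8], [62.2, 364.0])
dark ([116, 388, 11, 9, 60], [121.1, 392.3])
[[0.862 0.491 0.008]]
[[ 0.531 -0.28   0.008]]
[[ 0.188 -0.404  0.008]]
[[-0.92   0.392 -0.   ]
 [ 0.392  0.92  -0.001]
 [ 0.    -0.001 -1.   ]]
```

```bash
python3 - <<'E'
import cv2
a=cv2.imread("pics/top0.png"); 
cv2.imwrite("pics/topc.png",cv2.resize(a[210:330,170:370],None,fx=4,fy=4,interpolation=cv2.INTER_CUBIC))
a=cv2.imread("pics/side0.png"); 
cv2.imwrite("pics/sidec.png",cv2.resize(a[160:320,170:370],None,fx=3.7,fy=3.7,interpolation=cv2.INTER_CUBIC))
E
```

```text
(no output)
```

View pics/topc.png

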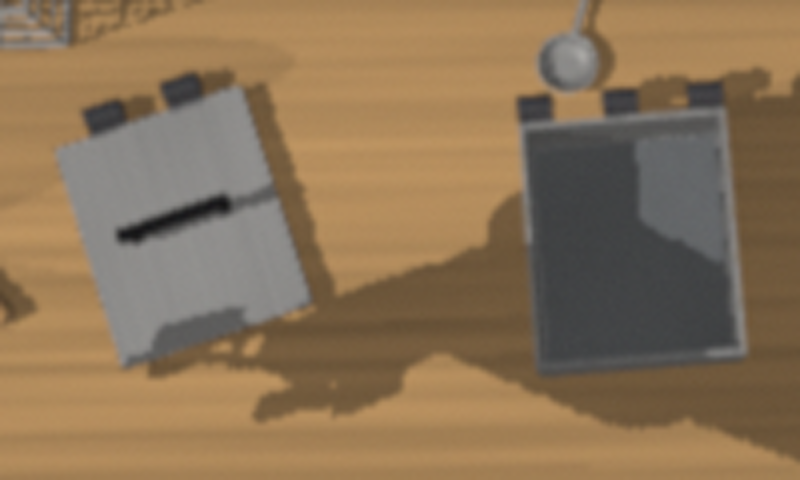

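View pics/sidec.png

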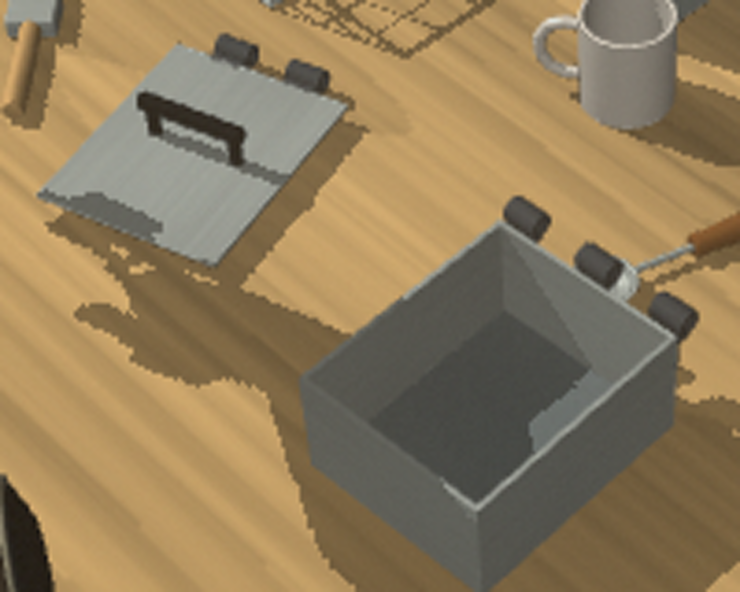

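```bash
python3 - <<'E'
from h import *
d=grab("top")
L=ray(d,[213.1,264.3],0.055)[0]
# bar ends (crop px/4+offset)
e=ray(d,[[118/4+170,235/4+210],[229/4+170,203/4+210]],0.055); v=e[0]-e[1]; print(L,e,np.linalg.norm(v),np.degrees(np.arctan2(v[1],v[0])))
cb=ray(d,[[522/4+170,122/4+210],[722/4+170,110/4+210],[746/4+170,354/4+210],[540/4+170,372/4+210]],0.1); print("bin corners",cb,cb.mean(0))
print(np.linalg.norm(cb[0]-cb[1]),np.linalg.norm(cb[1]-cb[2]))
go([L[0],L[1],0.2],16)
E
```

```text
[0.45238312 0.34519116 0.055     ] [[0.43909501 0.3879712  0.055     ]
 [0.46279058 0.3005421  0.055     ]] 0.09058325676998524 105.16436310558997
bin corners [[ 0.51480264  0.06577763  0.1       ]
 [ 0.52098556 -0.08886953  0.1       ]
 [ 0.33262885 -0.10196876  0.1       ]
 [ 0.32209537  0.05434692  0.1       ]] [ 0.42262811 -0.01767844  0.1       ]
0.15477071005604784 0.18881164552646507
shift cm [-28.09 -12.98   4.79] twist 50.91934520282051 pos [0.2449 0.5748 0.2479] yaw_y 66.92 q6 -0.12
```

move_arm([
  [-28.1,-13,4.8,51,6],
  [-28.1,-13,4.8,51,6],
  [-28.1,-13,4.8,51,6],
  [-28.1,-13,4.8,51,6],
  [-28.1,-13,4.8,51,6],
])

```text
t: 0.92
tool_pos: [0.4531, 0.3442, 0.2004]
tool_rot: [1.898, 2.503, 0.001]
contact_force: [-0.1, 0.1, -0.1]
opening: 0.0597
```

move_arm([
  [0,0,0,0,6],
  [0,0,0,0,6],
])

```text
t: 1.18
tool_pos: [0.4519, 0.346, 0.2005]
tool_rot: [-1.892, -2.507, -0.0]
contact_force: [-0.3, -0.4, -0.6]
opening: 0.0597
```

```bash
python3 - <<'E'
from h import *
d=grab("wrist","w1"); go([.452,.345,.2],16); print(-d["R"].T@d["t"])
print(sensors.get_obs()["contact_force"])
E
```

```text
shift cm [-0.16 -0.    0.07] twist 0.0015310058392685733 pos [0.4516 0.3466 0.2007] yaw_y 16.0 q6 0.24
[0.43111594 0.41998053 0.32697377]
[-0.2058486   0.32748495  0.21981095]
```

View pics/w1.png

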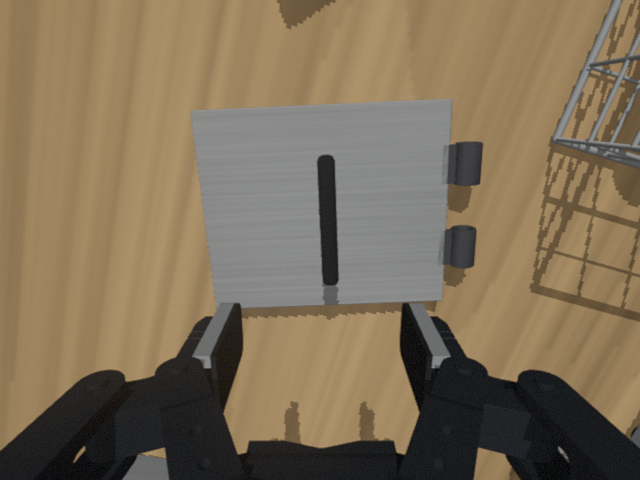

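The wrist view shows the lid cleanly. The bar runs from (326,155) to (330,286), the plate corners are visible, and the barrels are at (468,163) and (462,246).

```bash
cat >> h.py <<'E'
def lidmeas(d,box,zt,thr=40):
    """bar-top mask in box -> centre, length, angle of lid x"""
    x0,y0,x1,y1=box; im=d["image"].astype(int)
    m=np.zeros(im.shape[:2],np.uint8); m[y0:y1,x0:x1]=(im.max(2)<thr)[y0:y1,x0:x1]
    n,l,s,c=cv2.connectedComponentsWithStats(m); i=1+np.argmax(s[1:,4]); ys,xs=np.where(l==i)
    P=ray(d,np.c_[xs,ys],zt)[:,:2].astype(np.float32)
    (cx,cy),(w,h),a=cv2.minAreaRect(P); bx=cv2.boxPoints(((cx,cy),(w,h),a))
    e=[bx[1]-bx[0],bx[2]-bx[1]]; e.sort(key=np.linalg.norm); v=e[1]; 
    ang=np.degrees(np.arctan2(v[1],v[0]))%180-90
    return np.array([cx,cy]),sorted([w,h]),ang,s[i]
E
python3 - <<'E'
from h import *
d=grab("wrist")
print(lidmeas(d,(290,130,360,300),0.055))
im=d["image"].astype(int)
# plate corners
c=ray(d,[[192,112],[451,100],[441,300],[216,307]],0.018); print(c,c.mean(0),np.linalg.norm(c[0]-c[1]),np.linalg.norm(c[1]-c[2]))
v=c[1]+c[2]-c[0]-c[3]; print(np.degrees(np.arctan2(v[1],v[0])))
E
```

```text
(array([0.45595011, 0.35038495]), [0.01049913838505745, 0.09188954532146454], np.float32(18.639847), array([ 319,  157,   19,  129, 1595], dtype=int32))
[[0.34078666 0.39425357 0.018     ]
 [0.51821909 0.45408182 0.018     ]
 [0.5686926  0.3039975  0.018     ]
 [0.38928208 0.24540623 0.018     ]] [0.45424511 0.34943478 0.018     ] 0.1872476658019041 0.15834418423757096
18.35859733468895
```

```bash
python3 - <<'E'
from h import *
go([.4553,.350,.046],18.5)
E
```

```text
shift cm [ 0.18  0.46 15.48] twist -2.4612676265674907 pos [0.4514 0.3469 0.2008] yaw_y 16.04 q6 0.24
```

move_arm([
  [0.2,0.45,0,-2.5,6],
  [0.2,0.45,6,-2.5,6],
  [0.2,0.45,12,-2.5,6],
  [0.2,0.45,15.4,-2.5,6],
  [0.2,0.45,15.4,-2.5,6],
])

```text
t: 1.9
tool_pos: [0.4525, 0.3488, 0.0432]
tool_rot: [-1.832, -2.548, 0.01]
contact_force: [-0.3, -0.2, 0.3]
opening: 0.0601
```

```bash
python3 - <<'E'
from h import *
d=grab("wrist","w2"); go([.4553,.350,.046],18.5)
E
```

```text
shift cm [-0.    0.08 -0.  ] twist 0.050987390512460706 pos [0.4545 0.3498 0.046 ] yaw_y 18.55 q6 0.2
```

View pics/w2.png

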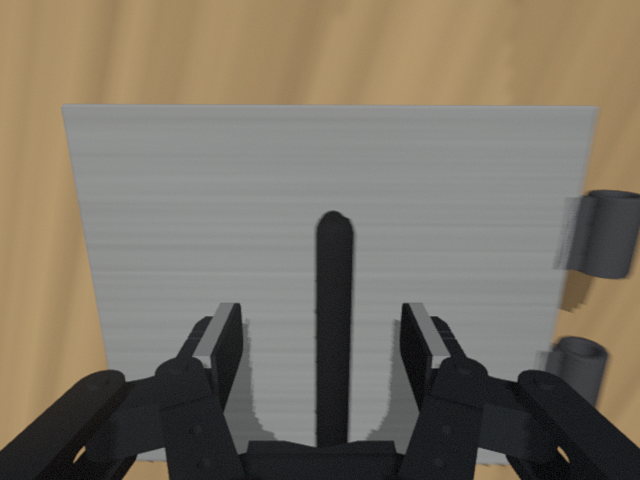

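```bash
python3 - <<'E'
from h import *
d=grab("wrist"); p,R=pose()
for row in (240,280,300): 
    X=ray(d,[[334.5,row]],0.055)[0]; print(X, (R.T@(X-p))*100)
print(R.T@(-d["R"].T@d["t"]-p), (R.T@d["R"].T).round(4))
E
```

```text
[0.4460875  0.38889452 0.055     ] [ 3.97335436  0.28555009 -0.71347707]
[0.45040799 0.37651446 0.055     ] [ 2.66222526  0.30181366 -0.7139973 ]
[0.45267383 0.37002186 0.055     ] [ 1.97461617  0.31034294 -0.71427013]
[ 0.07696095 -0.00085819 -0.12452641] [[ 0.0024 -0.9534 -0.3016]
 [ 1.      0.0035 -0.0032]
 [ 0.0041 -0.3016  0.9534]]
```

move_arm([
  [0,0.3,0,0,4],
  [0,0.3,0,0,1.5],
  [0,0.3,0,0,0.5],
  [0,0.3,0,0,0.5],
  [0,0.3,0,0,0.5],
], newtons=70)

```text
t: 2.62
tool_pos: [0.4593, 0.3504, 0.0481]
tool_rot: [1.837, 2.548, 0.002]
contact_force: [-2.1, -1.6, 6.4]
opening: 0.0103
```

move_arm([
  [0,0,0,0,0.5],
  [0,0,0,0,0.5],
], newtons=70)

```text
t: 2.88
tool_pos: [0.4593, 0.3504, 0.048]
tool_rot: [1.837, 2.548, 0.002]
contact_force: [-2.0, -1.3, 6.2]
opening: 0.0107
```

```bash
python3 - <<'E'
from h import *
d=grab("wrist","w3"); p,R=pose(); print(p,yaw_y()); o=sensors.get_obs(); print(o["contact_force"],o["opening"])
E
```

```text
[0.45927306 0.35037465 0.04804045] 18.41302109551889
[-2.64917129 -0.29627766  6.14940788] 0.01075082392302809
```

View pics/w3.png

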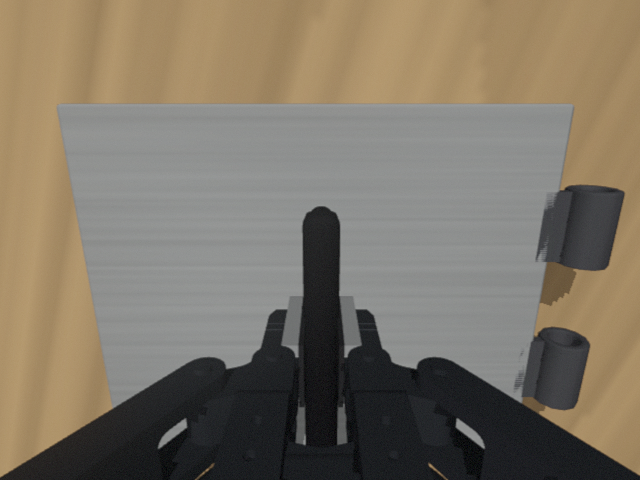

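move_arm([
  [0,0,-2,0,0.5],
  [0,0,-6,0,0.5],
  [0,0,-12,0,0.5],
  [0,0,-16,0,0.5],
  [0,0,-16,0,0.5],
])

```text
t: 3.55
tool_pos: [0.4607, 0.351, 0.2118]
tool_rot: [1.835, 2.545, 0.013]
contact_force: [0.6, -0.0, -3.7]
opening: 0.0109
```

```bash
python3 - <<'E'
from h import *
d=grab("wrist","w4"); p,R=pose(); print(p,yaw_y()); o=sensors.get_obs(); print(o["contact_force"],o["wrist_torque"],o["opening"])
ds=grab("side","s4")
E
```

```text
[0.45914733 0.35013072 0.20811099] 18.41245259791427
[-0.56121152 -0.4225569  -4.18907958] [-0.04934249  0.09755693 -0.02393185] 0.010758561959920846
```

View pics/w4.png

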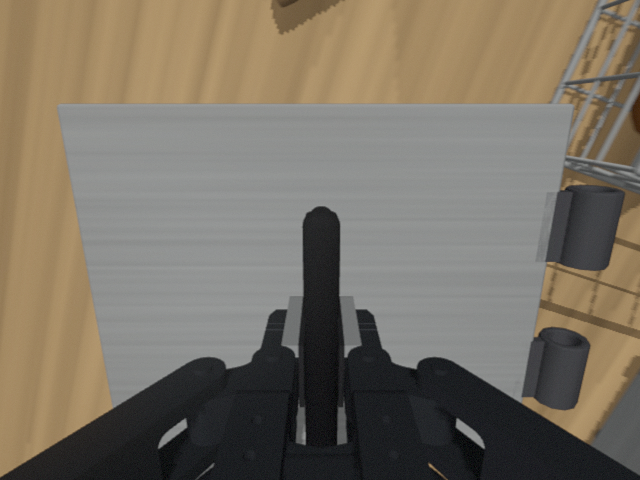

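View pics/s4.png

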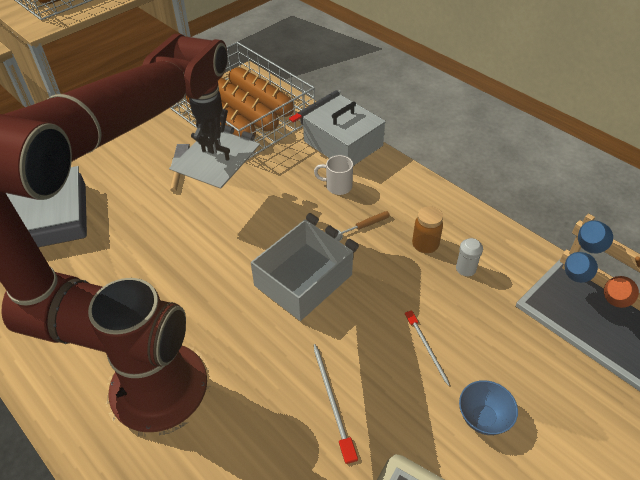

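```bash
cat >> h.py <<'E'
def toolpt(d,uv,ztool):
    """rays cut with the plane tool z = ztool, in tool frame (m)"""
    p,R=pose(); uv=np.atleast_2d(np.asarray(uv,float))
    v=np.c_[uv,np.ones(len(uv))]@np.linalg.inv(d["K"]).T@d["R"]@R
    c=R.T@(-d["R"].T@d["t"]-p); s=(ztool-c[2])/v[:,2]; return c+v*s[:,None]
E
python3 - <<'E'
from h import *
d=grab("wrist")
print((toolpt(d,[[60,104],[573,104]],0.030)*1000).round(1))
print("bar end",(toolpt(d,[[321,207]],-0.007)*1000).round(1))
# barrel silhouettes far: centre line approx at axis height 32 below handle
# hinge barrel upper (far) end top & near: outer faces at lid y = +48.5, +17.5 ; -17.5
print("barrels",(toolpt(d,[[594,187],[586,268],[563,332],[552,408]],0.022)*1000).round(1))
E
python3 - <<'E'
import cv2
a=cv2.imread("pics/w4.png")
cv2.imwrite("pics/w4c.png",cv2.resize(a[170:430,510:640],None,fx=2.3,fy=2.3))
cv2.imwrite("pics/w4d.png",cv2.resize(a[90:250,290:350],None,fx=3.5,fy=3.5))
E
```

```text
[[ 79.5 -95.1  30. ]
 [ 79.9  94.1  30. ]]
bar end [[49.3  1.  -7. ]]
barrels [[ 50.5 102.7  22. ]
 [ 18.1 106.1  22. ]
 [-10.5 102.2  22. ]
 [-48.7 104.2  22. ]]
```

View pics/w4c.png

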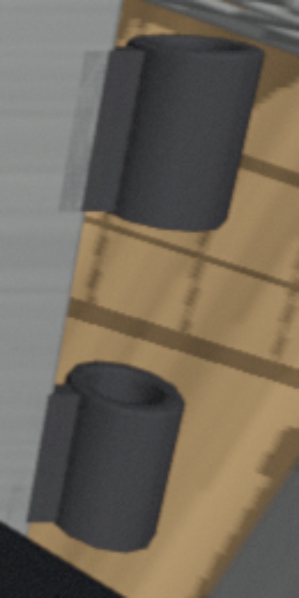

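```bash
python3 - <<'E'
from h import *
# bin in side and top views (arm out of the way now)
t=grab("top","t5"); s=grab("side","s5")
a=cv2.imread("pics/t5.png"); cv2.imwrite("pics/t5c.png",cv2.resize(a[220:320,285:375],None,fx=6,fy=6,interpolation=cv2.INTER_CUBIC))
a=cv2.imread("pics/s5.png"); cv2.imwrite("pics/s5c.png",cv2.resize(a[200:330,240:370],None,fx=4.5,fy=4.5,interpolation=cv2.INTER_CUBIC))
E
```

```text
(no output)
```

View pics/t5c.png

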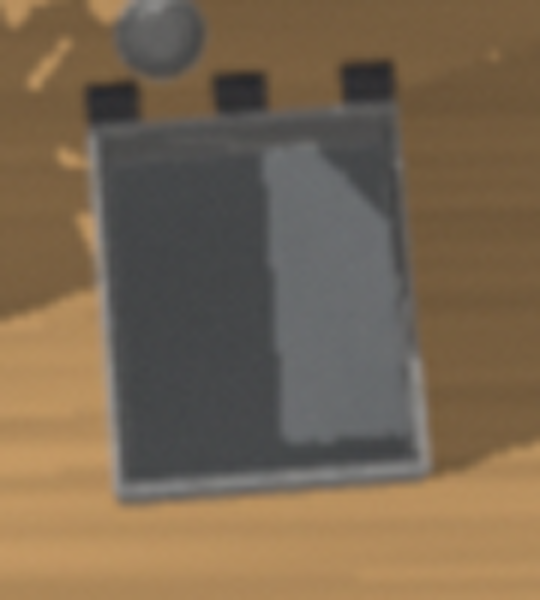

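View pics/s5c.png

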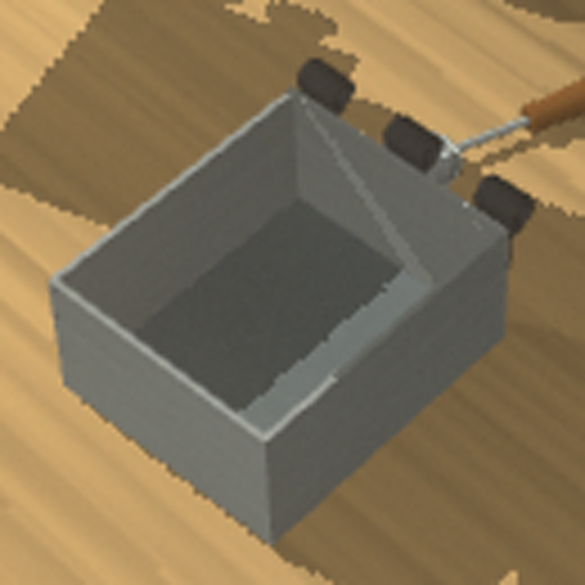

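```bash
cat >> h.py <<'E'
def fit2(model,pts):
    """rigid 2D fit (Kabsch via Rotation.align_vectors-like svd)"""
    model=np.asarray(model,float);pts=np.asarray(pts,float)[:,:2]
    a=model-model.mean(0);b=pts-pts.mean(0)
    ang=np.arctan2((a[:,0]*b[:,1]-a[:,1]*b[:,0]).sum(),(a*b).sum())
    R=np.array([[np.cos(ang),-np.sin(ang)],[np.sin(ang),np.cos(ang)]])
    t=pts.mean(0)-R@model.mean(0); return t,np.degrees(ang),(pts-(model@R.T+t))*1000
M=np.array([[.095,.08],[.095,-.08],[-.095,-.08],[-.095,.08]])
E
python3 - <<'E'
from h import *
t=grab("top");s=grab("side")
ct=np.array([[90,130],[397,108],[432,472],[120,500]])/6+[285,220]
cs=np.array([[298,92],[508,235],[267,438],[50,280]])/4.5+[240,200]
for n,d,c in(("top",t,ct),("side",s,cs)):
    X=ray(d,c-0.5+0.5/4,0.1); r=fit2(M,X); print(n,r[0],r[1],r[2].round(1).tolist())
print([tri([t,s],[a,b]).round(4).tolist() for a,b in zip(ct,cs)])
E
```

```text
top [ 0.42211075 -0.01703315] 3.716484539286 [[0.6, -0.4], [-1.5, 0.9], [0.8, 0.7], [0.1, -1.2]]
side [ 0.42586942 -0.01823832] 2.7392393251577563 [[-2.2, -2.6], [-2.4, 0.7], [4.2, 2.4], [0.3, -0.5]]
[[0.5146, 0.0658, 0.0963], [0.5217, -0.0923, 0.098], [0.3338, -0.1046, 0.107], [0.3232, 0.0527, 0.105]]
```

```bash
python3 - <<'E'
from h import *
go([.378,-.021,.205],3.4)
E
```

```text
shift cm [-3.262e+01 -1.925e+01 -1.000e-02] twist 15.01739445714064 pos [0.4576 0.3493 0.2038] yaw_y 18.42 q6 0.2
```

move_arm([
  [-4,-2.4,0,3,0.5],
  [-9,-5.3,0,6,0.5],
  [-14,-8.3,0,9,0.5],
  [-19,-11.2,0,12,0.5],
  [-24,-14.2,0,15,0.5],
])

```text
t: 4.53
tool_pos: [0.3987, 0.0758, 0.2055]
tool_rot: [-2.155, -2.285, 0.001]
contact_force: [0.6, -0.4, -4.1]
opening: 0.0107
```

```bash
python3 - <<'E'
from h import *
go([.378,-.021,.205],3.4)
E
```

```text
shift cm [-9.54 -2.64  0.06] twist -0.0312470550638011 pos [0.3987 0.0758 0.2055] yaw_y 3.37 q6 -0.05
```

move_arm([
  [-4,-1.2,0,0,0.5],
  [-8,-2.2,0,0,0.5],
  [-9.5,-2.6,0,0,0.5],
  [-9.5,-2.6,0,0,0.5],
  [-9.5,-2.6,0,0,0.5],
])

```text
t: 5.15
tool_pos: [0.3793, -0.0186, 0.2059]
tool_rot: [-2.153, -2.286, 0.0]
contact_force: [-0.0, -0.2, -3.4]
opening: 0.0106
```

```bash
python3 - <<'E'
from h import *
d=grab("wrist","w6");go([.378,-.021,.205],3.4)
E
```

```text
shift cm [-0.25 -0.16  0.1 ] twist 0.07951994423096664 pos [ 0.3794 -0.0184  0.206 ] yaw_y 3.48 q6 -0.31
```

View pics/w6.png

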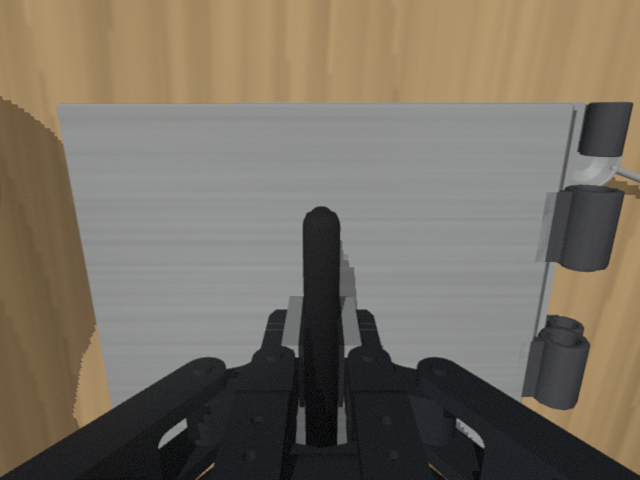

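```bash
python3 - <<'E'
import cv2
a=cv2.imread("pics/w6.png")
cv2.imwrite("pics/w6c.png",cv2.resize(a[90:280,530:640],None,fx=4,fy=3,interpolation=cv2.INTER_CUBIC))
from h import *
d=grab("wrist"); p,R=pose()
print((toolpt(d,[[610,103],[601,154]],p[2]-0.108)*1000).round(1))
print("edge plate",(toolpt(d,[[573,104]],0.030)*1000).round(1))
E
```

```text
[[ 81.3 151.4  98.1]
 [ 55.1 152.2  98.1]]
edge plate [[79.6 92.1 30. ]]
```

View pics/w6c.png

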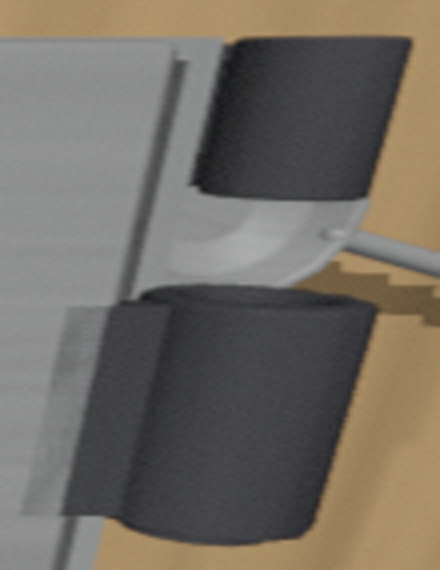

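```bash
python3 - <<'E'
from h import *
d=grab("wrist"); p,R=pose(); T=lambda uv,z:(toolpt(d,uv,z)*1000).round(1).tolist()
print("axis",T([[610,103],[599.6,154]],p[2]-0.102))
print("rim outer",T([[585.5,103],[577.5,153]],p[2]-0.100))
print("plate edge",T([[573,104],[560,180],[545.5,272]],0.030))
t=grab("top");c=np.array([[112,104],[240,93],[368,84]])/6+[285,220]; X=ray(t,c-.4,0.108);print(X); v=X[0]-X[2];print(np.degrees(np.arctan2(-v[0],v[1])), np.linalg.norm(v))
E
```

```text
axis [[81.5, 155.5, 104.2], [54.6, 155.6, 104.2]]
rim outer [[81.6, 143.6, 106.2], [54.9, 144.4, 106.2]]
plate edge [[79.7, 92.2, 30.0], [51.9, 92.4, 30.0], [13.8, 93.2, 30.0]]
[[ 0.52432605  0.05670293  0.108     ]
 [ 0.52868653 -0.00906158  0.108     ]
 [ 0.53200331 -0.07481435  0.108     ]]
3.3408245163097305 0.13174117008466363
```

move_arm([
  [0.2,2,0,0,0.5],
  [0.2,4.3,0,0,0.5],
  [0.2,4.3,2,0,0.5],
  [0.2,4.3,3.8,0,0.5],
  [0.2,4.3,3.8,0,0.5],
])

```text
t: 5.98
tool_pos: [0.4207, -0.0139, 0.166]
tool_rot: [-2.151, -2.284, 0.004]
contact_force: [-0.4, -0.2, -3.6]
opening: 0.0107
```

move_arm([
  [0,0,0,0,0.5],
  [0,0,0,0,0.5],
])

```text
t: 6.22
tool_pos: [0.4228, -0.0146, 0.1695]
tool_rot: [2.153, 2.285, 0.002]
contact_force: [0.2, 0.2, -4.1]
opening: 0.0105
```

```bash
python3 - <<'E'
from h import *
d=grab("wrist","w7");go([.4235,-.017,.167],3.4);print(sensors.get_obs()["contact_force"])
s=grab("side","s7")
a=cv2.imread("pics/s7.png"); cv2.imwrite("pics/s7c.png",cv2.resize(a[170:330,230:390],None,fx=3.7,fy=3.7,interpolation=cv2.INTER_CUBIC))
E
```

```text
shift cm [-0.24  0.06  0.24] twist 0.016631763073206685 pos [ 0.4227 -0.0146  0.1694] yaw_y 3.42 q6 -0.27
[ 0.31430633 -0.37520546 -2.12425294]
```

View pics/w7.png

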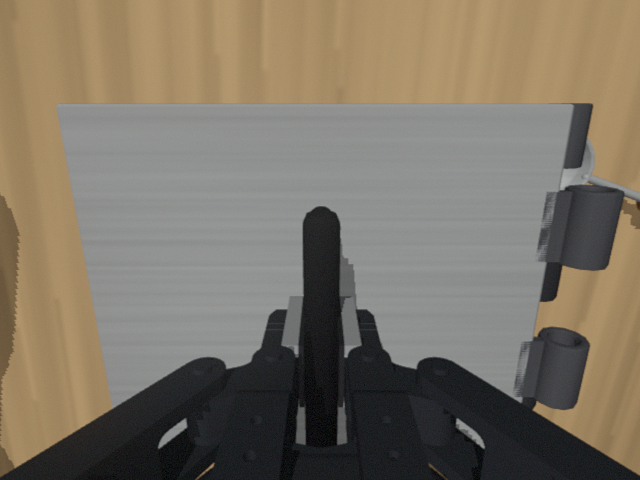

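View pics/s7c.png

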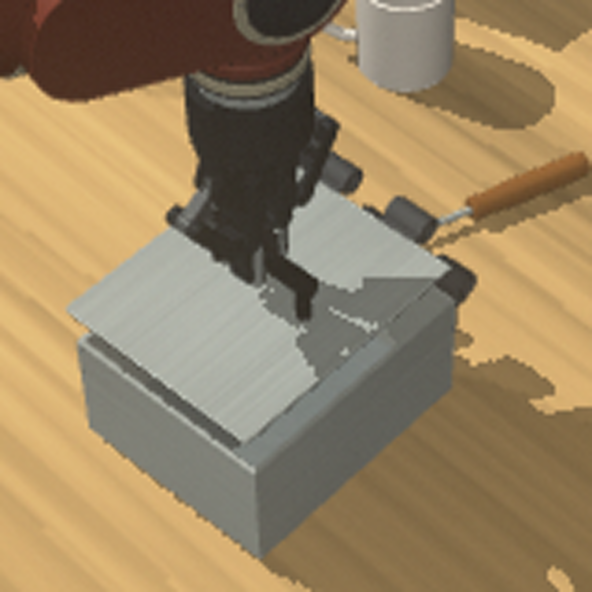

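```bash
cat >> h.py <<'E'
def tang(d,uv,z,r=0.010,side=+1):
    """tool-y of a cylinder axis (along tool x, at tool z) whose silhouette edge (right side=+1) is seen at uv"""
    p,R=pose(); v=np.r_[uv,1.]@np.linalg.inv(d["K"]).T@d["R"]@R
    c=R.T@(-d["R"].T@d["t"]-p); y=c[1]+v[1]/v[2]*(z-c[2]); return y-side*r*np.hypot(v[1],v[2])/v[2]
E
python3 - <<'E'
from h import *
a=cv2.imread("pics/w7.png")
cv2.imwrite("pics/w7c.png",cv2.resize(a[95:425,500:640],None,fx=4,fy=1.8,interpolation=cv2.INTER_CUBIC))
d=grab("wrist"); p,R=pose(); z=p[2]-.102; print(z)
print("bin",tang(d,(592,104),z),tang(d,(585,150),z))
print("lid",tang(d,(623.5,188),.032),tang(d,(609,266),.032),tang(d,(589,345),.032),tang(d,(577,405),.032))
print("faces bin",toolpt(d,[[580,103]],z-.01)*1000,"lid top far face",toolpt(d,[[595,187],[585,268]],.022)*1000)
E
```

```text
0.06714585114803022
bin 0.11101303670243415 0.11184923568607277
lid 0.10685789222754077 0.10816927664641406 0.1073972972247843 0.10817784488825373
faces bin [[ 80.59886298 111.30054031  57.14585115]] lid top far face [[ 50.61882202 101.28348987  22.        ]
 [ 18.65323529 103.91341325  22.        ]]
```

View pics/w7c.png

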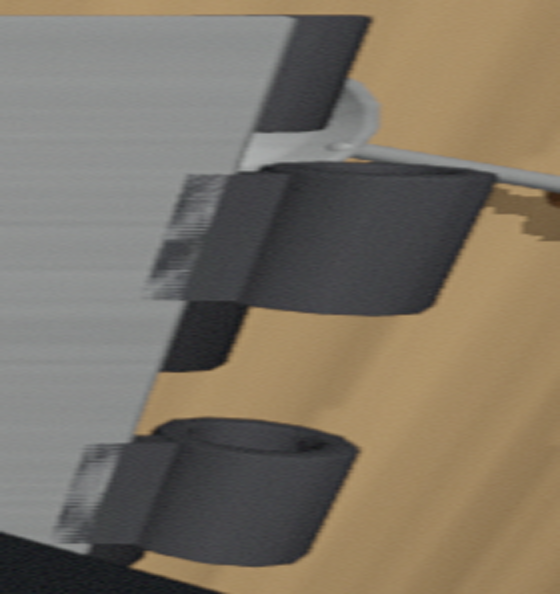

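```bash
python3 - <<'E'
from h import *
d=grab("wrist"); p,R=pose(); z=p[2]-.102
print("bin axis mid",tang(d,(562,268),z),tang(d,(557.5,291),z))
print("bin faces 80,52,-14:",(toolpt(d,[[583,103.5],[576,168]],z-.008)[:,0]*1000).round(1),(toolpt(d,[[548,300.5]],z-.009)[:,0]*1000).round(1))
print("lid faces 48.5, -17.5:",(toolpt(d,[[595,185.5],[563,327.5]],.022)[:,0]*1000).round(1), "17.5,-48.5 (lower side)",(toolpt(d,[[590,269.5],[563,408]],.036)[:,0]*1000).round(1))
E
```

```text
bin axis mid 0.11166057813444406 0.11163575018203718
bin faces 80,52,-14: [80.5 52.8] [-12.9]
lid faces 48.5, -17.5: [51.2 -7.5] 17.5,-48.5 (lower side) [ 12.5 -59.2]
```

move_arm([
  [0.1,0.4,0,0,0.5],
  [0.1,0.4,0.5,0,0.5],
  [0.1,0.4,1,0,0.5],
  [0.1,0.4,1,0,0.5],
  [0.1,0.4,1,0,0.5],
])

```text
t: 7.05
tool_pos: [0.4261, -0.0132, 0.1583]
tool_rot: [-2.154, -2.287, 0.0]
contact_force: [0.6, 0.2, -3.3]
opening: 0.0105
```

```bash
python3 - <<'E'
from h import *
d=grab("wrist","w8");p,R=pose();print(p,yaw_y(),sensors.get_obs()["contact_force"])
a=cv2.imread("pics/w8.png")
cv2.imwrite("pics/w8c.png",cv2.resize(a[95:425,500:640],None,fx=4,fy=1.8,interpolation=cv2.INTER_CUBIC))
E
```

```text
[ 0.42621906 -0.01325658  0.15845917] 3.420052816099452 [ 0.67350655 -0.86907065 -2.97365365]
```

View pics/w8c.png

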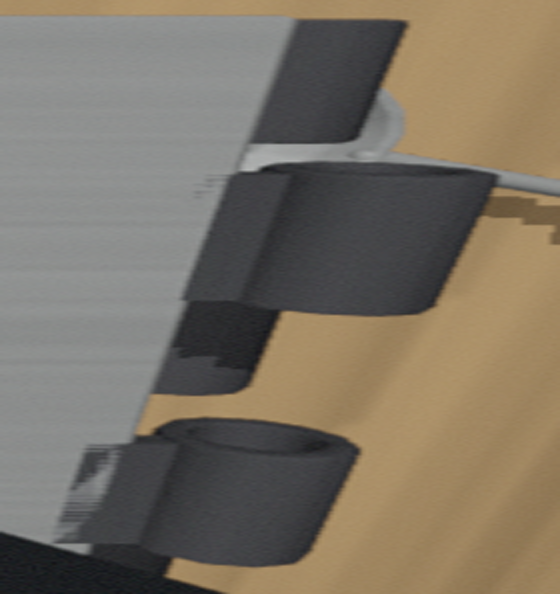

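```bash
python3 - <<'E'
from h import *
d=grab("wrist"); p,R=pose(); z=p[2]-.102
f=lambda x,y:(500+x/4,95+y/1.8)
print("bin",[round(tang(d,f(*q),z)*1000,1) for q in((407,22),(362,125),(280,312),(256,372))])
print("lid",[round(tang(d,f(*q),.032)*1000,1) for q in((496,178),(440,290),(357,455),(312,545))])
print("bin faces 80,52,-14:",(toolpt(d,[f(350,18),f(310,143),f(205,393)],z-.0095)[:,0]*1000).round(1))
print("lid far faces 48.5,-17.5",(toolpt(d,[f(380,163),f(230,419)],.042)[:,0]*1000).round(1),"near 17.5,-48.5",(toolpt(d,[f(370,314),f(250,564)],.022)[:,0]*1000).round(1))
E
```

```text
bin [np.float64(108.3), np.float64(108.3), np.float64(108.5), np.float64(108.8)]
lid [np.float64(107.2), np.float64(107.3), np.float64(107.4), np.float64(107.5)]
bin faces 80,52,-14: [ 79.7  51.6 -14.1]
lid far faces 48.5,-17.5 [ 47.8 -18.9] near 17.5,-48.5 [ 18.2 -47.4]
```

move_arm([
  [0,0.1,0.4,0,0.5],
  [0,0.1,0.8,0,0.5],
  [0,0.1,1.2,0,0.5],
  [0,0.1,1.5,0,0.5],
  [0,0.1,1.5,0,0.5],
])

```text
t: 7.78
tool_pos: [0.4269, -0.0131, 0.143]
tool_rot: [-2.154, -2.286, 0.001]
contact_force: [0.4, -0.5, -4.1]
opening: 0.0105
```

```bash
python3 - <<'E'
from h import *
d=grab("wrist","w9");p,R=pose();print(p,yaw_y(),sensors.get_obs()["contact_force"])
a=cv2.imread("pics/w9.png")
cv2.imwrite("pics/w9c.png",cv2.resize(a[95:425,500:640],None,fx=4,fy=1.8,interpolation=cv2.INTER_CUBIC))
E
```

```text
[ 0.42710186 -0.01317579  0.14327576] 3.422719195401658 [-0.23828322 -0.27459597 -4.19255854]
```

View pics/w9c.png

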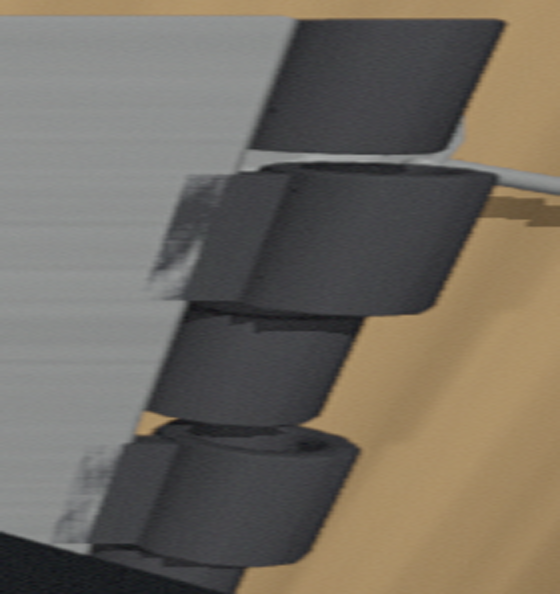

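The barrels are meshing, with gaps on both sides and no contact force yet. I'll lower the lid in small steps and watch the force.

move_arm([
  [0,0,0.2,0,0.5],
  [0,0,0.4,0,0.5],
  [0,0,0.6,0,0.5],
  [0,0,0.7,0,0.5],
  [0,0,0.7,0,0.5],
])

```text
t: 8.45
tool_pos: [0.4271, -0.0132, 0.1363]
tool_rot: [-2.154, -2.287, 0.0]
contact_force: [-0.4, -0.3, -4.6]
opening: 0.0103
```

```bash
python3 - <<'E'
from h import *
p,R=pose();o=sensors.get_obs();print(p,o["contact_force"],o["wrist_torque"])
E
```

```text
[ 0.42712405 -0.01316404  0.13630364] [-0.433927   -0.30237762 -4.58931032] [-0.04428795  0.00684143  0.04785547]
```

move_arm([
  [0,0,0.05,0,0.5],
  [0,0,0.1,0,0.5],
  [0,0,0.15,0,0.5],
  [0,0,0.15,0,0.5],
  [0,0,0.15,0,0.5],
])

```text
t: 9.07
tool_pos: [0.4272, -0.0132, 0.1349]
tool_rot: [2.154, 2.287, 0.0]
contact_force: [0.6, -0.4, -3.7]
opening: 0.0108
```

move_arm([
  [0,0,0.05,0,0.5],
  [0,0,0.1,0,0.5],
  [0,0,0.1,0,0.5],
])

```text
t: 9.45
tool_pos: [0.4273, -0.0132, 0.1342]
tool_rot: [2.154, 2.287, 0.0]
contact_force: [-0.5, 0.2, -1.6]
opening: 0.0108
```

```bash
python3 - <<'E'
from h import *
d=grab("wrist","w10");s=grab("side","s10");p,R=pose();o=sensors.get_obs();print(p,o["contact_force"],o["wrist_torque"])
a=cv2.imread("pics/w10.png");b=cv2.imread("pics/s10.png")
cv2.imwrite("pics/w10c.png",np.hstack([cv2.resize(a[95:425,500:640],(400,594),interpolation=cv2.INTER_CUBIC),cv2.resize(b[180:330,240:340],(396,594),interpolation=cv2.INTER_CUBIC)]))
E
```

```text
[ 0.42728069 -0.01318008  0.13422231] [-1.2416329   0.44054639 -0.41917748] [ 0.04304908  0.18430352 -0.0221891 ]
```

View pics/w10c.png

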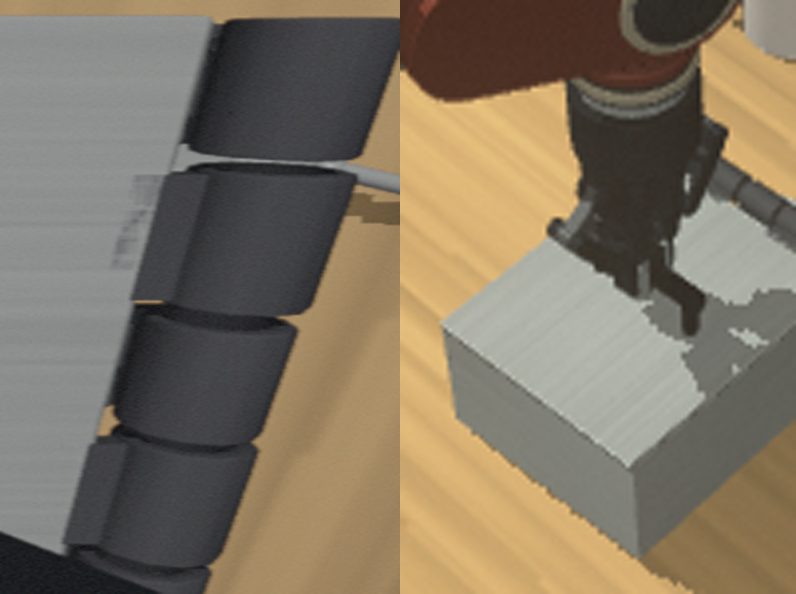

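move_arm([
  [0,0,0.05,0,0.5],
  [0,0,0.05,0,0.5],
  [0,0,0.05,0,2],
  [0,0,0.05,0,4],
  [0,0,0.05,0,4.5],
])

```text
t: 10.18
tool_pos: [0.4274, -0.0132, 0.1334]
tool_rot: [2.154, 2.286, 0.0]
contact_force: [0.1, -0.1, 0.8]
opening: 0.0448
```

move_arm([
  [0,0,-1,0,4.5],
  [0,0,-4,0,4.5],
  [0,0,-9,0,4.5],
  [0,0,-13,0,4.5],
  [0,0,-13,0,4.5],
])

```text
t: 10.8
tool_pos: [0.4292, -0.0136, 0.2687]
tool_rot: [2.149, 2.281, 0.007]
contact_force: [-0.1, 0.1, 0.0]
opening: 0.0452
```

```bash
python3 - <<'E'
from h import *
d=grab("wrist","w11");t=grab("top","t11");s=grab("side","s11");p,R=pose();o=sensors.get_obs();print(p,o["contact_force"],o["q"][5])
E
```

```text
[ 0.42677476 -0.01308193  0.26260241] [ 0.30139727  0.77932613 -0.4724819 ] -0.2650007089954297
```

View pics/w11.png

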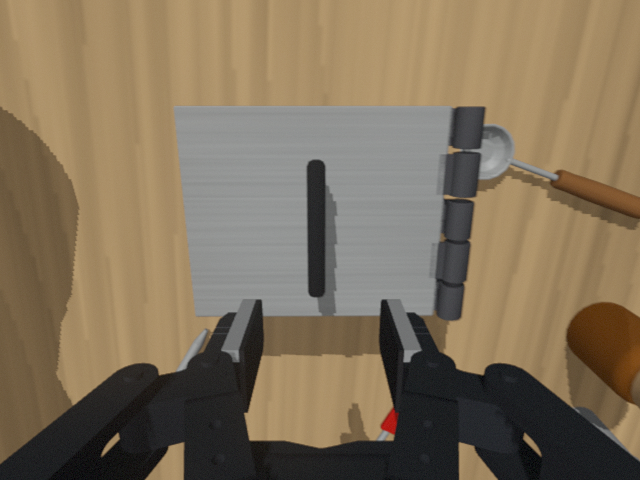

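View pics/t11.png

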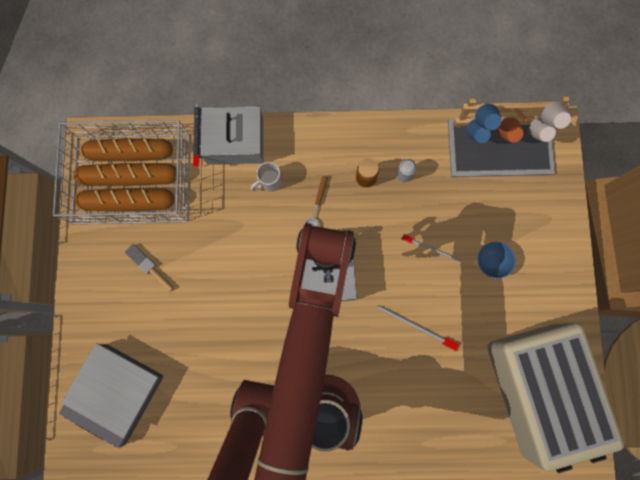

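All five barrels lie in one line in the wrist view, from (468,127) to (450,300), and the lid is flat. Next is the pin.

```bash
python3 - <<'E'
from h import *
a=cv2.imread("pics/t11.png");b=cv2.imread("pics/s0.png") if 0 else cv2.imread("pics/side0.png"); a=cv2.imread("pics/top0.png")
cv2.imwrite("pics/pinc.png",np.hstack([cv2.resize(a[225:275,395:475],None,fx=5,fy=5,interpolation=cv2.INTER_CUBIC)[:250],cv2.resize(b[305:395,395:465],(400,514),interpolation=cv2.INTER_CUBIC)[:250]]) )
cv2.imwrite("pics/pinc2.png",cv2.resize(b[300:395,395:465],None,fx=6,fy=6,interpolation=cv2.INTER_CUBIC))
E
```

```text
(no output)
```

View pics/pinc.png

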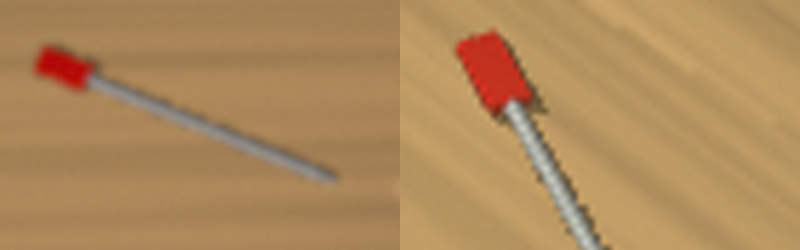

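View pics/pinc2.png

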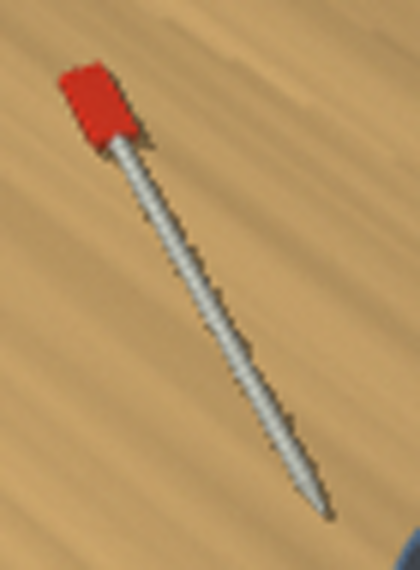

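```bash
python3 - <<'E'
from h import *
t=grab("top");s=grab("side")
for n,d,h,tip in(("top",t,np.array([66,67])/5+[395,225]-.4,np.array([337,179])/5+[395,225]-.4),("side",s,np.array([100,107])/6+[395,300]-.4,np.array([330,518])/6+[395,300]-.4)):
    X=ray(d,[h,tip],0.006); v=X[0]-X[1]; print(n,X.round(4).tolist(),np.linalg.norm(v),np.degrees(np.arctan2(v[1],v[0])))
E
```

```text
top [[0.5328, -0.2797, 0.006], [0.4555, -0.4515, 0.006]] 0.18845880654111938 65.76052764383702
side [[0.5327, -0.2803, 0.006], [0.4542, -0.4554, 0.006]] 0.1918961862637717 65.85331293915445
```

```bash
python3 - <<'E'
from h import *
go([.5328,-.280,.15],-24.2)
E
```

```text
shift cm [-27.29   9.06  11.12] twist 27.620412597536287 pos [ 0.4264 -0.013   0.2617] yaw_y 3.42 q6 -0.27
```

move_arm([
  [-5.5,1.8,0,6,5],
  [-11,3.6,2,12,5],
  [-16.5,5.4,5,18,5],
  [-22,7.2,8,24,5],
  [-27.3,9.1,11,27.6,5],
])

```text
t: 11.68
tool_pos: [0.5317, -0.2762, 0.154]
tool_rot: [-2.638, -1.702, 0.001]
contact_force: [-0.1, -0.8, 0.8]
opening: 0.0497
```

move_arm([
  [0,0,0,0,5],
  [0,0,0,0,5],
  [0,0,0,0,5],
])

```text
t: 12.05
tool_pos: [0.5323, -0.274, 0.1579]
tool_rot: [2.635, 1.708, 0.001]
contact_force: [0.1, 0.2, -0.3]
opening: 0.0498
```

```bash
python3 - <<'E'
from h import *
d=grab("wrist","w12"); go([.5328,-.280,.15],-24.2)
m=red(d,90); b=[x for x in blobs(m,100)]; print(b)
i=np.argmax([x[0][4] for x in b]); 
ys,xs=np.where(m); P=ray(d,np.c_[xs,ys],0.008)[:,:2].astype(np.float32); print(cv2.minAreaRect(P))
T=(toolpt(d,np.c_[xs,ys],pose()[0][2]-.008)[:,:2]*1000).astype(np.float32); print(cv2.minAreaRect(T))
E
```

```text
shift cm [-0.53  0.28  0.83] twist 0.10441711794651098 pos [ 0.5324 -0.274   0.1582] yaw_y -24.1 q6 -0.18
[([312, 202, 28, 50, 1339], [325.2, 226.2])]
((0.5353950262069702, -0.2762231230735779), (0.03598804026842117, 0.018910646438598633), 65.6329116821289)
((-0.7109546661376953, 3.22575044631958), (35.9931640625, 18.909496307373047), 0.27104440331459045)
```

View pics/w12.png

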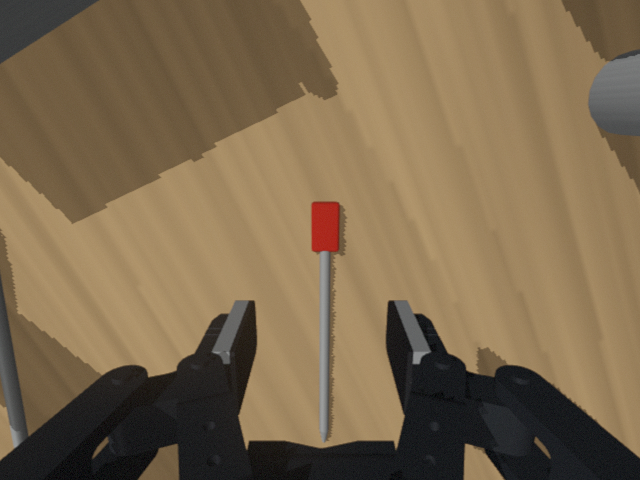

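move_arm([
  [-0.1,0.4,3,0,5],
  [-0.1,0.4,6,0,5],
  [-0.1,0.4,9,0,5],
  [-0.1,0.4,10,0,5],
  [-0.1,0.4,10,0,5],
])

```text
t: 12.72
tool_pos: [0.5354, -0.2769, 0.0571]
tool_rot: [2.637, 1.708, 0.0]
contact_force: [0.3, 0.7, 0.7]
opening: 0.0499
```

move_arm([
  [0,0,0,0,5],
  [0,0,0,0,5],
])

```text
t: 12.98
tool_pos: [0.5362, -0.278, 0.0582]
tool_rot: [2.635, 1.706, 0.002]
contact_force: [0.5, 0.9, -0.2]
opening: 0.0499
```

```bash
python3 - <<'E'
from h import *
d=grab("wrist","w13"); go([.5328,-.280,.02],-24.2)
m=red(d,90); ys,xs=np.where(m)
T=(toolpt(d,np.c_[xs,ys],pose()[0][2]-.008)[:,:2]*1000).astype(np.float32); print(cv2.minAreaRect(T),xs.min(),xs.max(),ys.min(),ys.max())
E
```

```text
shift cm [-0.32 -0.21  3.79] twist 0.023743099996607953 pos [ 0.536  -0.2779  0.0579] yaw_y -24.18 q6 -0.18
((1.4150924682617188, -1.5074405670166016), (19.49555015563965, 36.64091110229492), 89.88353729248047) 296 337 243 315
```

View pics/w13.png

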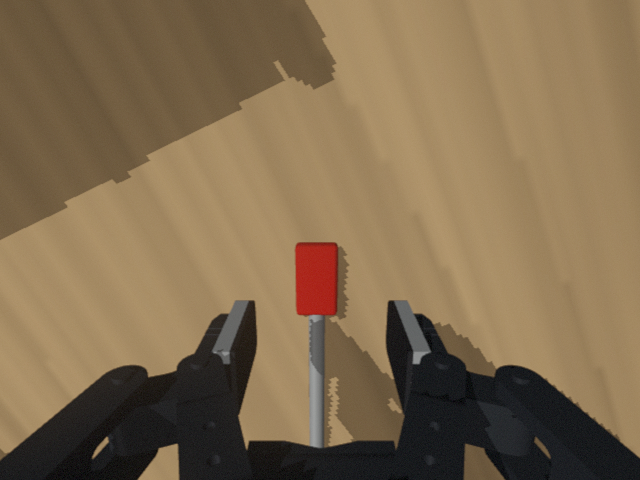

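move_arm([
  [0.1,-0.15,1.5,0,5],
  [0.1,-0.15,3,0,5],
  [0.1,-0.15,3.9,0,5],
  [0.1,-0.15,3.9,0,5],
  [0.1,-0.15,3.9,0,5],
])

```text
t: 13.65
tool_pos: [0.5345, -0.276, 0.0177]
tool_rot: [2.637, 1.707, 0.0]
contact_force: [0.1, -0.0, 0.3]
opening: 0.0502
```

```bash
python3 - <<'E'
from h import *
d=grab("wrist","w14"); p,R=pose(); print(p,yaw_y(),sensors.get_obs()["contact_force"])
m=red(d,90); ys,xs=np.where(m)
T=(toolpt(d,np.c_[xs,ys],p[2]-.008)[:,:2]*1000).astype(np.float32); print(cv2.minAreaRect(T))
E
```

```text
[ 0.53467519 -0.2761524   0.01800606] -24.178579501078655 [-0.31427387  0.1930531   0.63007765]
((0.7369537353515625, 0.3767986297607422), (19.718294143676758, 37.12202072143555), 89.99394989013672)
```

View pics/w14.png

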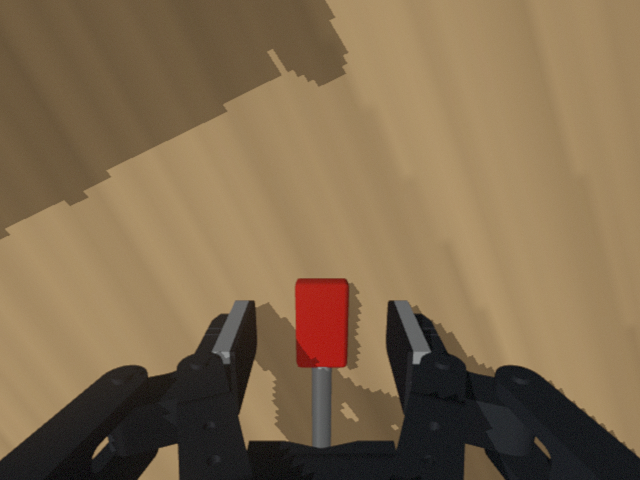

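move_arm([
  [0,0,0,0,3],
  [0,0,0,0,2],
  [0,0,0,0,1],
  [0,0,0,0,1],
  [0,0,0,0,1],
], newtons=80)

```text
t: 14.32
tool_pos: [0.5348, -0.2761, 0.0184]
tool_rot: [2.637, 1.706, 0.001]
contact_force: [-1.6, 0.2, 5.3]
opening: 0.0173
```

```bash
python3 - <<'E'
from h import *
d=grab("wrist","w15"); p,R=pose(); o=sensors.get_obs();print(p,yaw_y(),o["contact_force"],o["opening"])
E
```

```text
[ 0.53475259 -0.27616535  0.01840004] -24.179129884301844 [-1.25843037  1.08054766  5.79380211] 0.017097004579576597
```

View pics/w15.png

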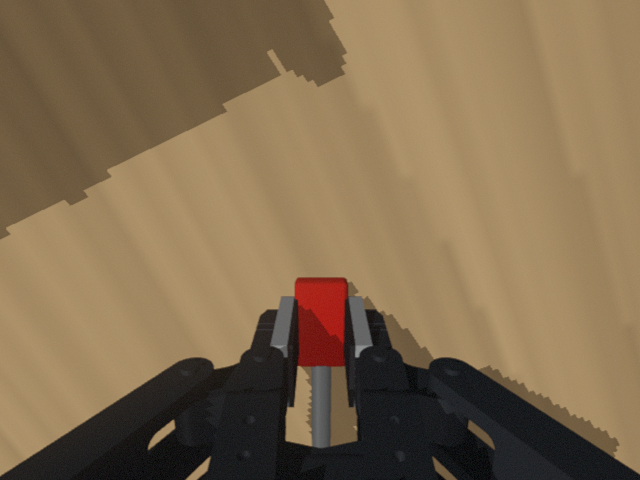

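move_arm([
  [0,0,-2,0,1],
  [0,0,-6,0,1],
  [0,0,-11,0,1],
  [0,0,-16,0,1],
  [0,0,-16,0,1],
])

```text
t: 15.0
tool_pos: [0.537, -0.2777, 0.1847]
tool_rot: [2.628, 1.701, 0.007]
contact_force: [-0.4, -0.1, 0.2]
opening: 0.0172
```

```bash
python3 - <<'E'
from h import *
s=grab("side","s16");w=grab("wrist","w16"); p,R=pose(); o=sensors.get_obs();print(p,yaw_y(),o["contact_force"],o["opening"])
go([.5171,.2777,.2],3.42)
E
```

```text
[ 0.5343359  -0.27586696  0.1783818 ] -24.178217533648052 [-0.47157265  0.24658186 -1.37217949] 0.01699883752084728
shift cm [ 49.79 -24.24  -2.2 ] twist -27.598217533648054 pos [ 0.5343 -0.2759  0.1784] yaw_y -24.18 q6 -0.18
```

View pics/s16.png

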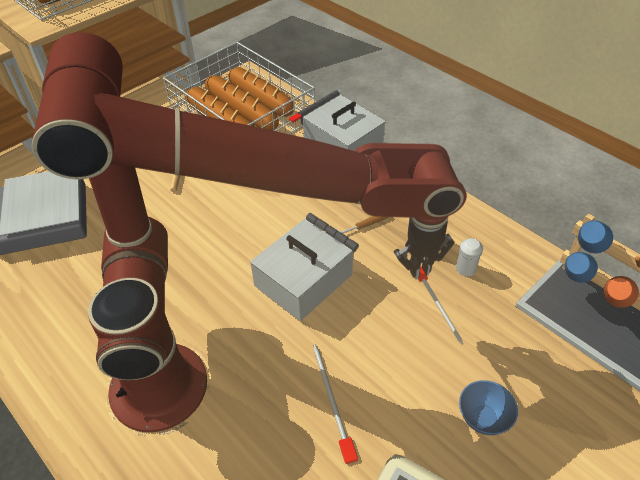

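move_arm([
  [5,-2.4,-1,-3,1],
  [10,-4.9,-2.2,-6,1],
  [15,-7.3,-2.2,-9,1],
  [20,-9.7,-2.2,-12,1],
  [25,-12.1,-2.2,-15,1],
])

```text
t: 15.72
tool_pos: [0.5246, 0.0037, 0.197]
tool_rot: [-2.388, -2.036, 0.004]
contact_force: [1.1, 0.3, -1.5]
opening: 0.0169
```

```bash
python3 - <<'E'
from h import *
go([.5171,.2777,.2],3.42)
E
```

```text
shift cm [26.94 -5.07 -0.28] twist -12.516813251504118 pos [0.5246 0.0037 0.197 ] yaw_y -9.1 q6 0.02
```

move_arm([
  [5.5,-1,0,-2.5,1],
  [11,-2,0,-5,1],
  [16.5,-3,0,-7.5,1],
  [22,-4,0,-10,1],
  [27,-5,0,-12.5,1],
])

```text
t: 16.35
tool_pos: [0.5183, 0.2777, 0.1968]
tool_rot: [-2.153, -2.286, 0.006]
contact_force: [0.5, -0.2, 0.2]
opening: 0.0169
```

move_arm([
  [0,0,0,0,1],
  [0,0,0,0,1],
  [0,0,0,0,1],
])

```text
t: 16.73
tool_pos: [0.5198, 0.275, 0.1986]
tool_rot: [-2.158, -2.283, 0.003]
contact_force: [-0.4, -0.6, -0.7]
opening: 0.0169
```

```bash
python3 - <<'E'
from h import *
go([.5171,.2777,.1164],3.42)
w=grab("wrist","w17");s=grab("side","s17");t=grab("top","t17")
b=cv2.imread("pics/s17.png");a=cv2.imread("pics/t17.png");
cv2.imwrite("pics/s17c.png",cv2.resize(b[60:260,190:390],None,fx=3,fy=3,interpolation=cv2.INTER_CUBIC))
cv2.imwrite("pics/t17c.png",cv2.resize(a[150:310,200:370],None,fx=3.7,fy=3.7,interpolation=cv2.INTER_CUBIC))
E
```

```text
shift cm [ 0.29 -0.24  8.22] twist -0.1930299837755598 pos [0.5198 0.275  0.1986] yaw_y 3.23 q6 0.3
```

View pics/s17c.png

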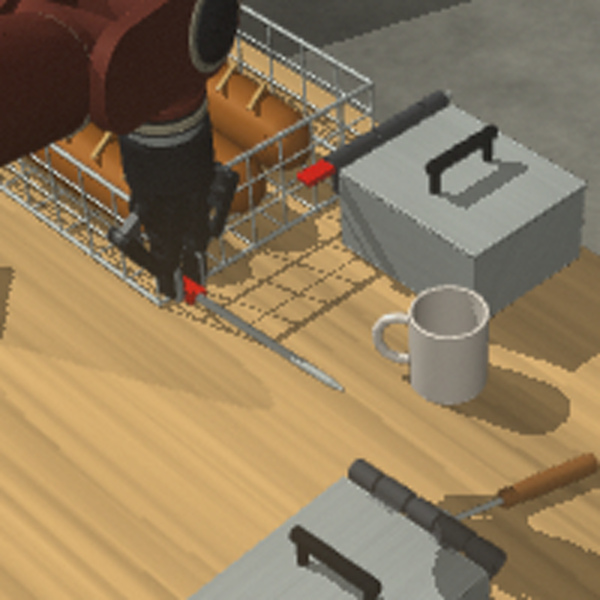

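View pics/t17c.png

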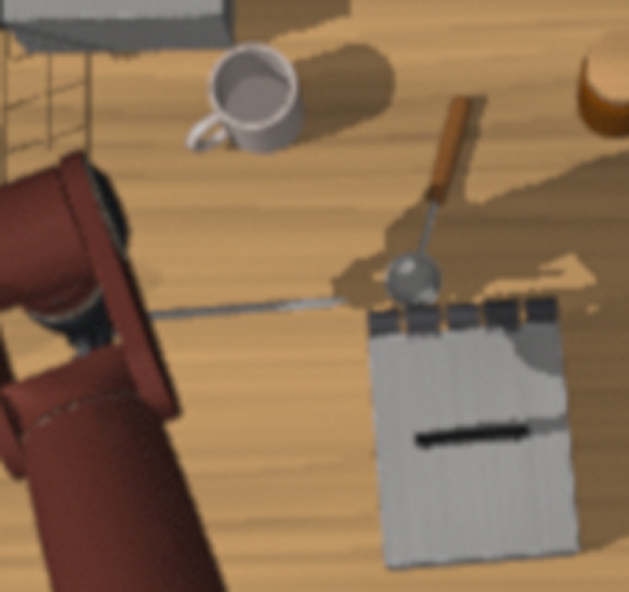

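View pics/w17.png

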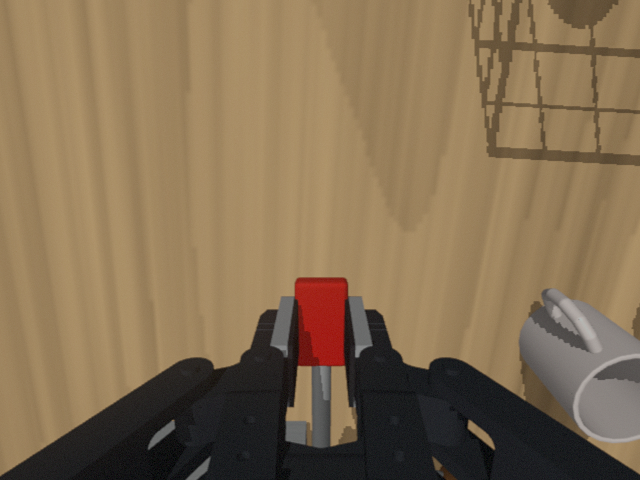

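```bash
python3 - <<'E'
from h import *
p,R=pose();print(p,yaw_y())
s=grab("side");t=grab("top")
us=np.array([342,388])/3+[190,60]-.4; ut=np.array([341,301])/3.7+[200,150]-.4
print("tri",tri([t,s],[ut,us]))
e=p+R@np.array([-.1893,0,.0144]);print("exp",e,"proj side",proj(s,e),us,"top",proj(t,e),ut)
# shaft points: side
for f in(.03,.08,.13,.18): 
    q=p+R@np.array([-f,0,.0144]); print(f,(proj(s,q)[0]-[190,60])*3,(proj(t,q)[0]-[200,150])*3.7)
# hinge axis check
H=np.array([.5341,-.0068,.102]);v=np.array([-.0597,.9982,0])
for y in(.08,0,-.08): q=H+v*y; print("hinge",y,(proj(s,q)[0]-[190,60])*3,(proj(t,q)[0]-[200,150])*3.7)
E
```

```text
[0.52017956 0.27525246 0.19943709] 3.22610284236696
tri [0.53011305 0.08586282 0.18303328]
exp [0.53082985 0.08625046 0.18506124] proj side [[303.20148748 188.22205786]] [303.6        188.93333333] top [[291.86703417 230.13323762]] [291.76216216 230.95135135]
0.03 [205.71475116 299.34383949] [139.83447088 311.72954265]
0.08 [246.37037936 325.25197731] [202.63688258 306.94683697]
0.13 [288.25584289 351.94383794] [265.43500725 302.16445776]
0.18 [331.42780264 379.45552901] [328.22884531 297.38240499]
hinge 0.08 [352.30799854 464.06456784] [362.81060019 317.50057415]
hinge 0 [422.54674818 510.24687664] [458.26900932 309.90860943]
hinge -0.08 [496.27779151 558.725385  ] [553.71107896 302.31794421]
```

```bash
python3 - <<'E'
from h import *
go([.5168,.2820,.1170],3.42)
E
```

```text
shift cm [ 0.66 -0.31  8.27] twist -0.16998867378913474 pos [0.5203 0.2756 0.1997] yaw_y 3.25 q6 0.3
```

move_arm([
  [0.7,-0.3,0,-0.2,1],
  [0.7,-0.3,3,-0.2,1],
  [0.7,-0.3,6,-0.2,1],
  [0.7,-0.3,8.2,-0.2,1],
  [0.7,-0.3,8.2,-0.2,1],
])

```text
t: 17.6
tool_pos: [0.5149, 0.2828, 0.1153]
tool_rot: [-2.15, -2.287, 0.007]
contact_force: [-0.8, 0.4, -1.2]
opening: 0.0173
```

move_arm([
  [0,0,0,0,1],
  [0,0,0,0,1],
  [0,0,0,0,1],
])

```text
t: 17.98
tool_pos: [0.5173, 0.2833, 0.1188]
tool_rot: [2.152, 2.288, 0.003]
contact_force: [0.6, -0.0, -0.7]
opening: 0.0169
```

```bash
python3 - <<'E'
from h import *
go([.5168,.2820,.1170],3.42)
s=grab("side","s18");t=grab("top","t18")
b=cv2.imread("pics/s18.png");a=cv2.imread("pics/t18.png");
cv2.imwrite("pics/s18c.png",cv2.resize(b[150:270,250:370],None,fx=5,fy=5,interpolation=cv2.INTER_CUBIC))
cv2.imwrite("pics/t18c.png",cv2.resize(a[205:265,230:360],None,fx=6,fy=6,interpolation=cv2.INTER_CUBIC))
E
```

```text
shift cm [-0.13 -0.05  0.18] twist 0.10104817401240496 pos [0.5173 0.2833 0.1188] yaw_y 3.52 q6 0.31
```

View pics/s18c.png

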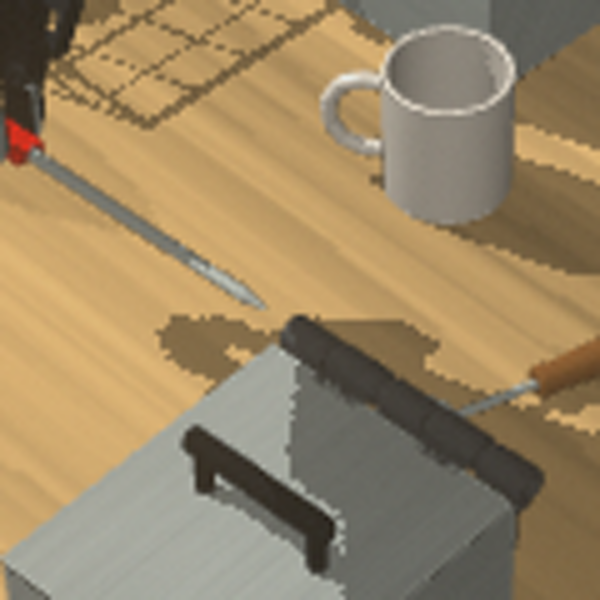

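View pics/t18c.png

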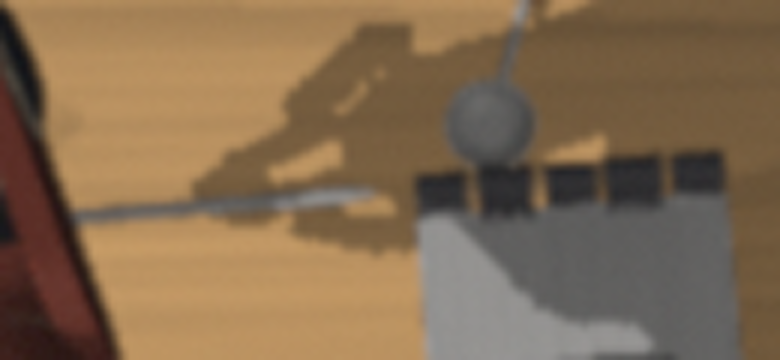

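move_arm([
  [0,-0.2,0.2,0,1],
  [-0.5,-0.2,0.2,0,1],
  [-1,-0.2,0.2,0,1],
  [-1,-0.2,0.2,0,1],
  [-1,-0.2,0.2,0,1],
])

```text
t: 18.7
tool_pos: [0.5153, 0.2729, 0.1156]
tool_rot: [2.152, 2.288, 0.0]
contact_force: [0.2, 0.3, -0.4]
opening: 0.0174
```

```bash
python3 - <<'E'
from h import *
p,R=pose(); print(p,yaw_y(),sensors.get_obs()["contact_force"])
s=grab("side","s19");t=grab("top","t19")
b=cv2.imread("pics/s19.png");a=cv2.imread("pics/t19.png");
cv2.imwrite("pics/s19c.png",cv2.resize(b[185:255,255:365],None,fx=7,fy=7,interpolation=cv2.INTER_CUBIC))
cv2.imwrite("pics/t19c.png",cv2.resize(a[215:260,250:360],None,fx=7,fy=7,interpolation=cv2.INTER_CUBIC))
E
```

```text
[0.5153146  0.27289371 0.11560561] 3.5054502314579326 [ 0.21792686  0.29125346 -0.38040313]
```

View pics/s19c.png

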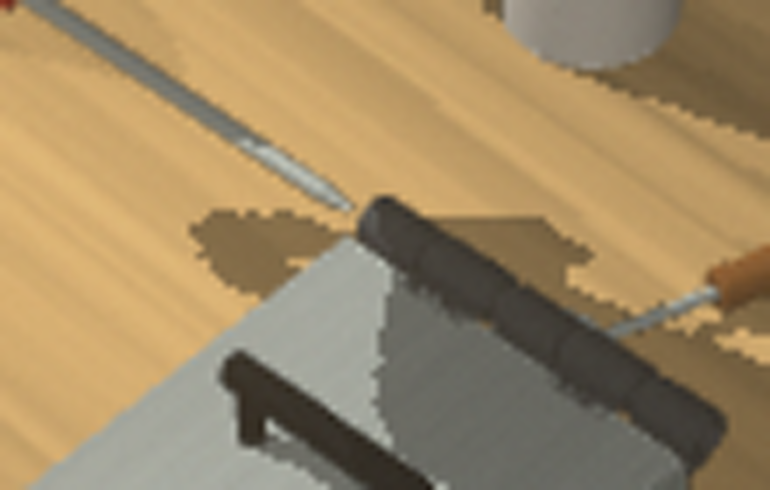

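View pics/t19c.png

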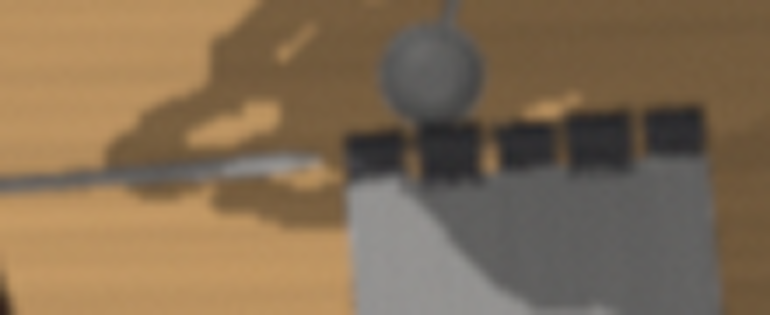

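move_arm([
  [0,0,-0.1,0,1],
  [-0.6,0,-0.1,0,1],
  [-1.2,0,-0.1,0,1],
  [-1.8,0,-0.1,0,1],
  [-2.4,0,-0.1,0,1],
])

```text
t: 19.42
tool_pos: [0.5167, 0.2485, 0.1165]
tool_rot: [2.152, 2.288, -0.0]
contact_force: [-0.1, -0.7, -1.5]
opening: 0.0174
```

```bash
python3 - <<'E'
from h import *
p,R=pose(); o=sensors.get_obs();print(p,yaw_y(),o["contact_force"],o["wrist_torque"])
s=grab("side","s20");t=grab("top","t20")
b=cv2.imread("pics/s20.png");a=cv2.imread("pics/t20.png");
cv2.imwrite("pics/c20.png",np.vstack([cv2.resize(b[185:235,255:365],None,fx=6,fy=6,interpolation=cv2.INTER_CUBIC),cv2.resize(a[215:260,250:360],None,fx=6,fy=6,interpolation=cv2.INTER_CUBIC)]))
E
```

```text
[0.51674143 0.24846915 0.11653363] 3.5088192314183746 [-0.13228695 -0.73933093 -1.45899362] [ 0.0132631  -0.01355801  0.00089928]
```

View pics/c20.png

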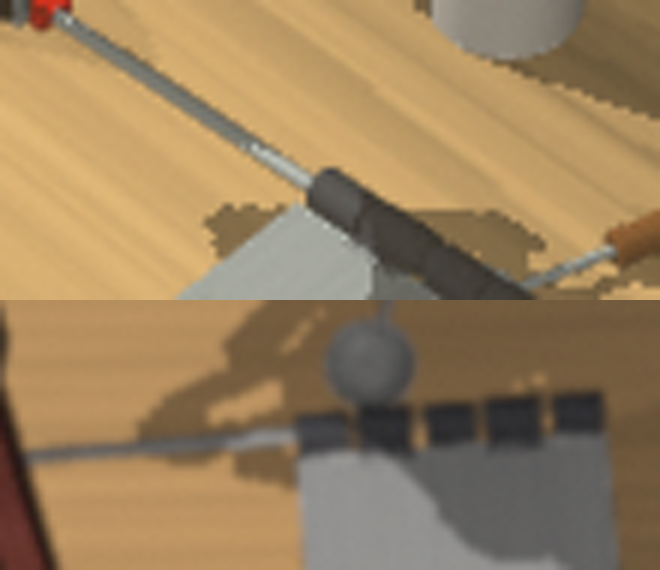

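move_arm([
  [-0.7,0,0,0,1],
  [-1.4,0,0,0,1],
  [-2.1,0,0,0,1],
  [-2.8,0,0,0,1],
  [-3.5,0,0,0,1],
])

```text
t: 20.15
tool_pos: [0.5189, 0.2136, 0.1165]
tool_rot: [2.152, 2.289, -0.0]
contact_force: [-0.4, -0.3, -0.6]
opening: 0.0172
```

```bash
python3 - <<'E'
from h import *
p,R=pose(); o=sensors.get_obs();print(p,yaw_y(),o["contact_force"],o["wrist_torque"])
E
```

```text
[0.51888149 0.21359204 0.11654822] 3.517371263413529 [-0.39929618 -0.28262422 -0.62375806] [ 0.03696691 -0.03585506  0.02344632]
```

move_arm([
  [-0.8,0,0,0,1],
  [-1.6,0,0,0,1],
  [-2.4,0,0,0,1],
  [-3.2,0,0,0,1],
  [-4,0,0,0,1],
])

```text
t: 20.78
tool_pos: [0.5214, 0.1736, 0.1166]
tool_rot: [2.152, 2.289, 0.0]
contact_force: [-0.4, 0.3, -1.5]
opening: 0.0171
```

```bash
python3 - <<'E'
from h import *
p,R=pose(); o=sensors.get_obs();print(p,yaw_y(),o["contact_force"],o["wrist_torque"])
s=grab("side","s21");t=grab("top","t21")
b=cv2.imread("pics/s21.png");a=cv2.imread("pics/t21.png");
cv2.imwrite("pics/c21.png",np.vstack([cv2.resize(b[185:265,255:365],None,fx=4,fy=4,interpolation=cv2.INTER_CUBIC),cv2.resize(a[215:260,250:360],None,fx=4,fy=4,interpolation=cv2.INTER_CUBIC)]))
E
```

```text
[0.52137537 0.17360266 0.11658544] 3.5171831879205553 [-0.44136234  0.34614963 -1.49769419] [ 0.09939016 -0.01213705  0.02617806]
```

View pics/c21.png

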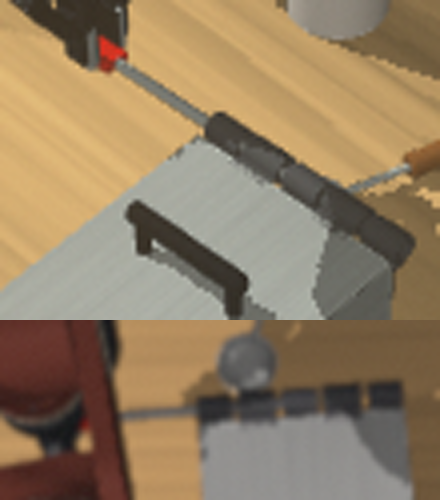

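Half-way in with hardly any force. I'll continue.

move_arm([
  [-0.8,0,0,0,1],
  [-1.6,0,0,0,1],
  [-2.4,0,0,0,1],
  [-3.2,0,0,0,1],
  [-4,0,0,0,1],
])

```text
t: 21.5
tool_pos: [0.5238, 0.1337, 0.1166]
tool_rot: [2.152, 2.289, 0.0]
contact_force: [0.3, 0.1, -1.1]
opening: 0.0173
```

```bash
python3 - <<'E'
from h import *
p,R=pose(); o=sensors.get_obs();print(p,yaw_y(),o["contact_force"],o["wrist_torque"])
E
```

```text
[0.52381329 0.13366453 0.11657254] 3.515390042840901 [ 0.30801922  0.10515967 -1.08290157] [ 0.07603063  0.02258511 -0.03316775]
```

move_arm([
  [-0.8,0,0,0,1],
  [-1.6,0,0,0,1],
  [-2.4,0,0,0,1],
  [-3.1,0,0,0,1],
  [-3.7,0,0,0,1],
])

```text
t: 22.12
tool_pos: [0.5261, 0.0969, 0.1165]
tool_rot: [-2.152, -2.288, -0.0]
contact_force: [0.2, -0.4, -0.3]
opening: 0.0174
```

```bash
python3 - <<'E'
from h import *
p,R=pose(); o=sensors.get_obs();print(p,yaw_y(),o["contact_force"],o["wrist_torque"])
s=grab("side","s22");w=grab("wrist","w22")
b=cv2.imread("pics/s22.png")
cv2.imwrite("pics/c22.png",cv2.resize(b[170:280,245:365],None,fx=5,fy=5,interpolation=cv2.INTER_CUBIC))
E
```

```text
[0.52606216 0.09685909 0.11653991] 3.513603154965941 [ 0.23176231 -0.38871325 -0.33423964] [0.05188924 0.0480478  0.01685586]
```

View pics/c22.png

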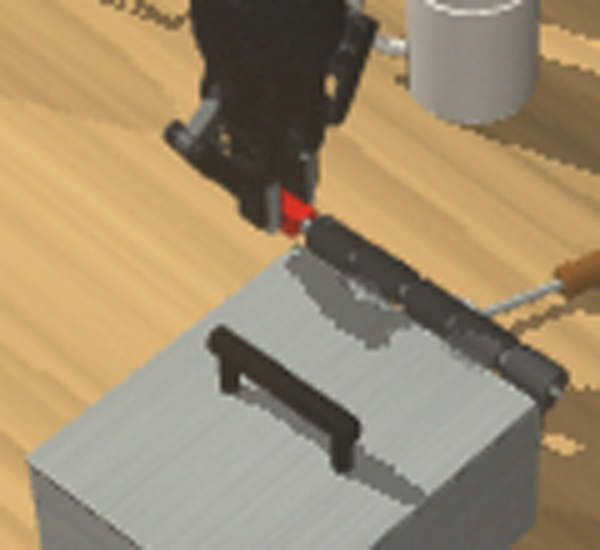

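View pics/w22.png

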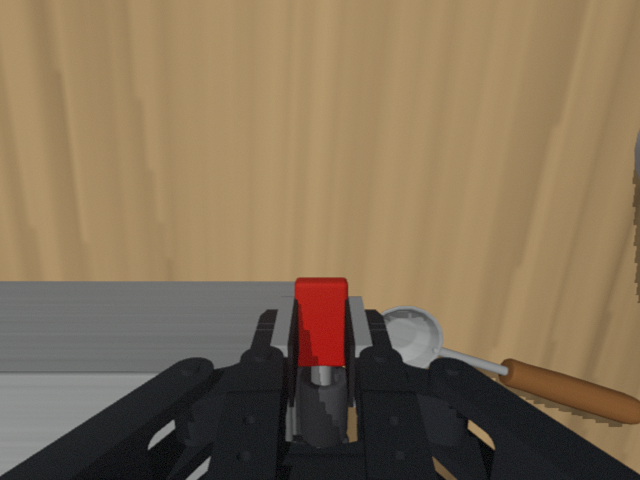

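move_arm([
  [-0.2,0,0,0,1],
  [-0.35,0,0,0,1],
  [-0.5,0,0,0,1],
  [-0.55,0,0,0,1],
  [-0.6,0,0,0,1],
])

```text
t: 22.85
tool_pos: [0.5264, 0.0913, 0.1165]
tool_rot: [-2.152, -2.289, 0.0]
contact_force: [-1.0, -0.1, -0.1]
opening: 0.0171
```

```bash
python3 - <<'E'
from h import *
p,R=pose(); o=sensors.get_obs();print(p,yaw_y(),o["contact_force"],o["wrist_torque"])
w=grab("wrist","w23");b=cv2.imread("pics/w23.png");cv2.imwrite("pics/c23.png",cv2.resize(b[260:460,240:400],None,fx=3,fy=3,interpolation=cv2.INTER_CUBIC))
E
```

```text
[0.52639834 0.09132368 0.11652782] 3.5273778069925177 [-1.00312721 -0.14596732 -0.09644358] [ 0.01325587  0.01487748 -0.0372023 ]
```

View pics/c23.png

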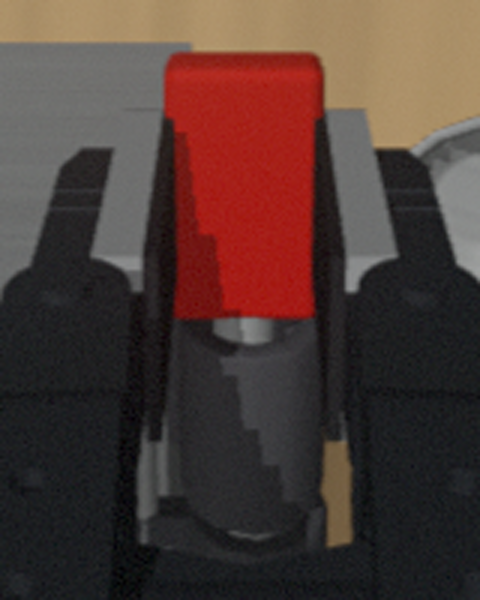

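move_arm([
  [-0.05,0,0,0,1],
  [-0.1,0,0,0,1],
  [-0.15,0,0,0,1],
])

```text
t: 23.28
tool_pos: [0.5264, 0.0906, 0.1166]
tool_rot: [-2.151, -2.287, -0.002]
contact_force: [0.3, 5.2, -0.4]
opening: 0.0171
```

move_arm([
  [-0.05,0,0,0,1],
  [-0.1,0,0,0,1],
])

```text
t: 23.52
tool_pos: [0.5265, 0.0905, 0.1166]
tool_rot: [-2.15, -2.286, -0.005]
contact_force: [-0.9, 8.9, 0.0]
opening: 0.0169
```

```bash
python3 - <<'E'
from h import *
p,R=pose(); o=sensors.get_obs();print(p,yaw_y(),o["contact_force"],o["wrist_torque"])
w=grab("wrist","w24");b=cv2.imread("pics/w24.png");cv2.imwrite("pics/c24.png",cv2.resize(b[330:400,270:370],None,fx=6,fy=6,interpolation=cv2.INTER_CUBIC))
E
```

```text
[0.52646409 0.09052624 0.11664327] 3.5133937031204443 [-9.20390074e-01  8.94550025e+00  1.96109986e-03] [ 1.49942504  0.04480707 -0.02633372]
```

View pics/c24.png

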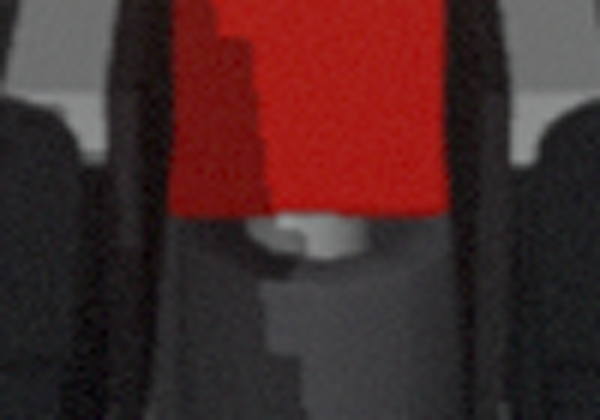

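move_arm([
  [0.08,0,0,0,1],
  [0.08,0,0,0,2.2],
  [0.08,0,0,0,3],
  [0.08,0,0,0,4],
  [0.08,0,0,0,4],
])

```text
t: 24.2
tool_pos: [0.5266, 0.0894, 0.1167]
tool_rot: [2.152, 2.288, -0.0]
contact_force: [-0.1, -0.2, 0.4]
opening: 0.0401
```

```bash
python3 - <<'E'
from h import *
p,R=pose(); o=sensors.get_obs();print(p,yaw_y(),o["contact_force"],o["opening"])
w=grab("wrist","w25");b=cv2.imread("pics/w25.png");cv2.imwrite("pics/c25.png",cv2.resize(b[250:450,220:420],None,fx=3,fy=3,interpolation=cv2.INTER_CUBIC))
E
```

```text
[0.52661848 0.08935427 0.11665279] 3.508600491169232 [-0.09715664 -0.21380353  0.40122032] 0.04012171196883777
```

View pics/c25.png

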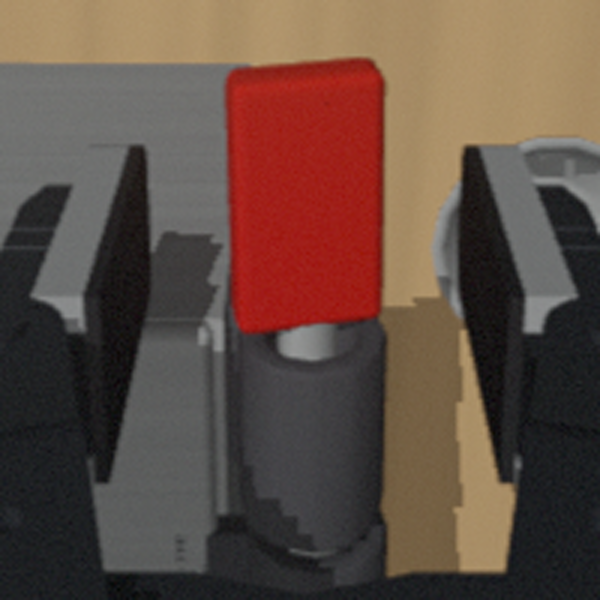

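move_arm([
  [0,0,-1,0,4],
  [0,0,-4,0,4],
  [0,0,-8,0,4],
  [0,0,-10,0,4],
  [0,0,-10,0,4],
])

```text
t: 24.88
tool_pos: [0.5276, 0.0897, 0.2187]
tool_rot: [2.15, 2.287, 0.005]
contact_force: [0.7, 0.0, -0.3]
opening: 0.0397
```

```bash
python3 - <<'E'
from h import *
p,R=pose(); o=sensors.get_obs();print(p,yaw_y(),o["contact_force"],o["opening"])
w=grab("wrist","w26");s=grab("side","s26")
b=cv2.imread("pics/w26.png");cv2.imwrite("pics/c26.png",cv2.resize(b[170:370,240:400],None,fx=3,fy=3,interpolation=cv2.INTER_CUBIC))
b=cv2.imread("pics/s26.png");cv2.imwrite("pics/d26.png",cv2.resize(b[170:290,245:365],None,fx=5,fy=5,interpolation=cv2.INTER_CUBIC))
E
```

```text
[0.52760991 0.08967585 0.21871412] 3.523009960469605 [ 0.72910257  0.03589201 -0.34885433] 0.039682686439843066
```

View pics/c26.png

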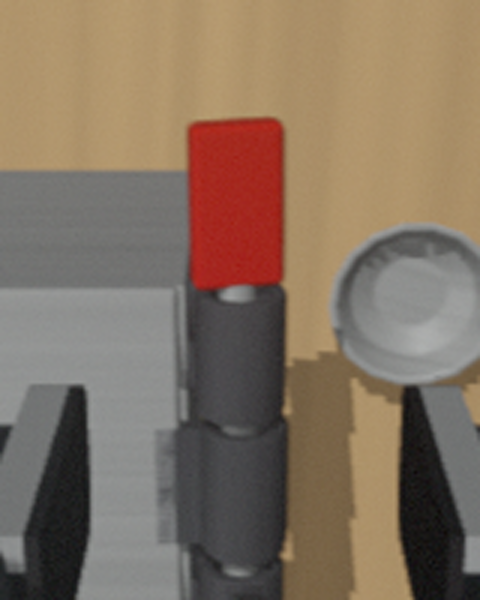

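View pics/d26.png

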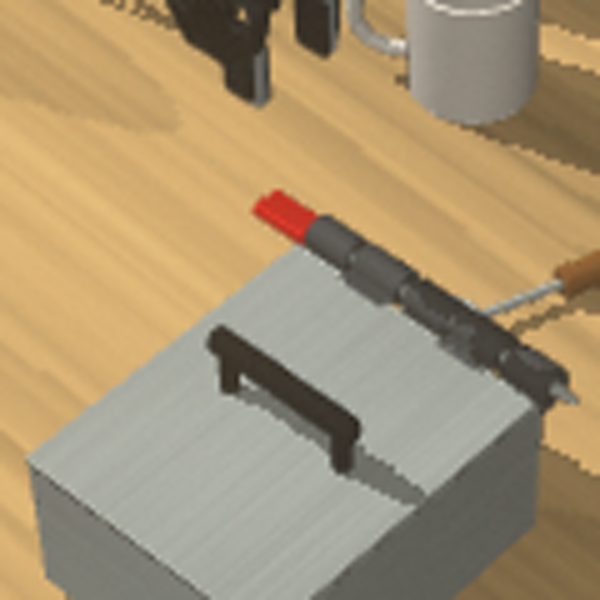

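```bash
python3 - <<'E'
from h import *
w=grab("wrist","w27"); p,R=pose()
m=red(w,90); ys,xs=np.where(m)
for z in(.102,.105):
    T=(toolpt(w,np.c_[xs,ys],p[2]-z)[:,:2]*1000).astype(np.float32); r=cv2.minAreaRect(T); print(z,r,T[:,0].min(),T[:,0].max())
# plate far edge (y=+80, z=.104) and barrel end silhouettes
f=lambda x,y:(240+x/3-.33,170+y/3-.33)
print("plate edge",toolpt(w,[f(100,289),f(165,289)],p[2]-.104)*1000)
print("barrel end at sides (z .102)",toolpt(w,[f(193,289),f(284,290)],p[2]-.102)*1000)
print("handle corners",toolpt(w,[f(192,288),f(283,285)],p[2]-.104)*1000)
b=cv2.imread("pics/w27.png");cv2.imwrite("pics/c27.png",cv2.resize(b[250:285,290:350],None,fx=12,fy=12,interpolation=cv2.INTER_CUBIC))
E
```

```text
0.102 ((-56.81668472290039, 88.04582214355469), (67.49006652832031, 241.87173461914062), 41.7719841003418) -162.4062 19.513235
0.105 ((-55.14214324951172, 86.95050048828125), (66.64564514160156, 238.84548950195312), 41.77198028564453) -159.41054 20.232754
plate edge [[-15.38712652 -29.1089104  110.59644446]
 [-15.36453161 -15.55042735 110.59644446]]
barrel end at sides (z .102) [[-16.13180018  -9.79533441 112.59644446]
 [-16.32518208   9.35198904 112.59644446]]
handle corners [[-15.13186375  -9.91563882 110.59644446]
 [-14.43105933   9.05645946 110.59644446]]
```

View pics/c27.png

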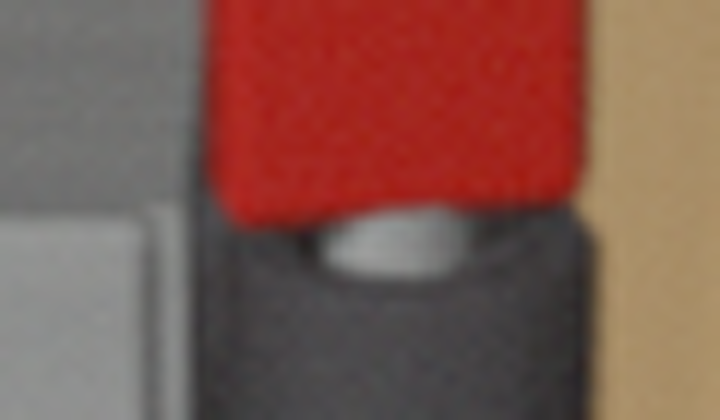

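move_arm([
  [5,0,-4,0,4],
  [10,0,-6,0,4],
  [15,0,-6,0,4],
  [15,0,-6,0,4],
])

```text
t: 25.52
tool_pos: [0.5161, 0.2418, 0.2745]
tool_rot: [-2.146, -2.292, 0.004]
contact_force: [0.4, 0.4, -0.0]
opening: 0.04
```

```bash
python3 - <<'E'
from h import *
t=grab("top","t28");s=grab("side","s28")
a=cv2.imread("pics/t28.png");cv2.imwrite("pics/c28.png",cv2.resize(a[150:310,200:370],None,fx=3.7,fy=3.7,interpolation=cv2.INTER_CUBIC))
b0=cv2.imread("pics/side0.png");b=cv2.imread("pics/s28.png")
cv2.imwrite("pics/d28.png",cv2.resize(np.hstack([b0[130:290,160:490],b[130:290,160:490]]),(800,194)))
E
```

```text
(no output)
```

View pics/c28.png

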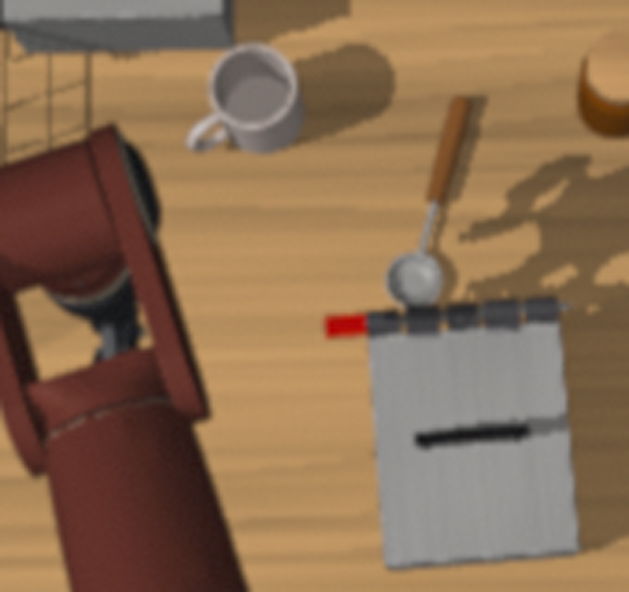

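View pics/s28.png

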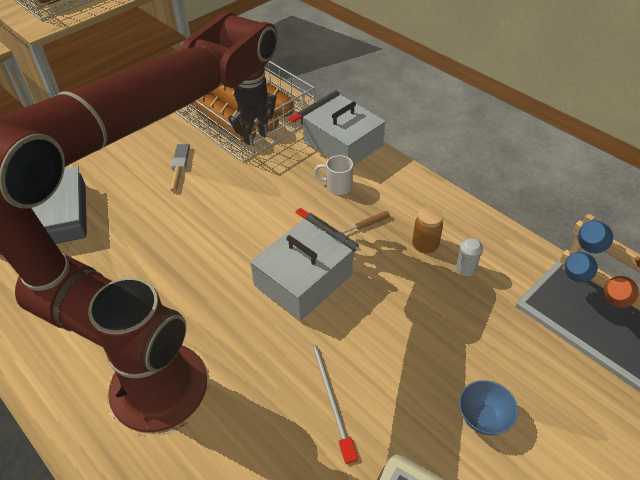

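The pictures show the lid closed and flat, and the pin through all five barrels. Its red handle is at the left end barrel near (347,326) in the top crop, and its tip shows at the other end near (563,306). The scoop, mug, brush, jar, shaker, bowl and decoy pin are where they were, so I'm handing the job in.

```bash
python3 - <<'E'
from station import order,sensors
print(sensors.get_obs()["contact_force"],sensors.get_obs()["dq"].round(3)); print(order.finish_job())
E
```

```text
[-0.2198539   0.28356865  0.49420912] [-0.026 -0.011  0.003  0.002 -0.     0.   ]
the job is handed in; nothing more can be done
None
```

The lid is back on the bin and closed, the hinge pin is through all five barrels, and the job is handed in at about 25.6 s of the 69 s allowed.

- **Lid:** I lowered it onto the bin in steps of about 1 mm and let go once the bin was carrying its weight. Its two barrels sit between the bin's three.
- **Pin:** I slid the smaller red-handled pin in from the +y end with almost no force. It stopped when the handle met the end barrel, at about 9 N and within 1 mm of the predicted position.
- **Last checks:** The lid is flat, the pin's tip shows at the far end, and by eye the other things on the counter have not moved. The arm was clear and reading almost no force.
- **Slight disagreements:**
  - After I let go, the pin settled a little in its loose bore. The handle now sits slightly skewed, with one corner against the barrel and the other about 1 to 1.5 mm off; I did not nudge it again.
  - The top camera placed the lid and bin a few millimetres (about 5) away from where the wrist camera and the arm did. I relied on the wrist camera for the lid. For the pin I used the arm's own readings, corrected from the top and side pictures.

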